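Change the battery packs under a snap-fit cover and log the job

ROBOT

A 6-joint arm with a two-finger parallel gripper is mounted at the origin on the work surface. World frame = base frame: x ahead of the robot, y to its left, z up, the work surface at z = 0. Lengths are in m, angles in rad, forces in N, time in s.
With the tool pointing down it reaches from about 0.35 to 0.775 m from the base axis. Payload 7.3 kg.
Tool frame: the origin (TCP) lies midway between the tips of the shut fingers; the grasp point (between the pads) lies 19 mm behind it; x points along the fingers, z is the direction in which the jaws open and shut, and the axes are right-handed (so a half turn about x gives the same grasp; the last joint's range is limited). The gripper opens to 92 mm and grips with 3 to 60 N. Pads are 19 mm wide; open, the fingers measure 130 mm over their backs; the gripper's body (75 mm by 190 mm) begins 47 mm behind the grasp point.
Start: joints at [0.997, 0.342, 1.524, -0, 1.275, -0.146], TCP at [0.218, 0.478, 0.227] pointing down, gripper open.
Joint ranges: [-2.53, 2.53], [-0.77, 2.02], [0.04, 2.7], [-1, 4.14], [0.28, 2.66], [-3.11, 3.11]. Speed limits (rad/s): [2.57, 2.57, 3.14, 3.14, 3.14, 3.14].

INTERFACE

Orientations are given as [roll, pitch, yaw] about the fixed x, y, z axes, in that order (R = Rz(yaw) Ry(pitch) Rx(roll)).
In Python, from cell import observe, cams, robot gives the robot as it stands.
- The arm moves only by the tool jog_arm, never from a script. Its argument "plan" is one flat list of numbers, 7 for each row, row after row: the turn, a rotation vector about the tool's x, y, z in degrees, then the shift along the tool's x, y, z in cm, then the opening, from -1 (shut) to 1 (fully open). In form: [ax, ay, az, x, y, z, jaw, ax, ay, az, x, y, z, jaw, ...]. A call has 1 to 10 rows; each row is the pose to reach, as a shift and turn from the pose commanded when the call began, along the tool's axes at that moment; what a row does not reach only later rows make up. A row lasts 1/10 s, in which the tool goes at most 50 mm and 8.59 degrees, less where a joint would pass 70% of its speed; a pose out of reach is approached as far as the arm can. A call with a gripper value outside its range is refused whole. The fingers move at their own pace and stop on an object; "newtons" is the grip in N (left out, the last holds). Time passes only in rows, so rows that repeat a pose let the fingers close. It gives the time, the measured TCP pose, the force and the opening at its end, in the units of the state.
- observe(): the state, without advancing time (a new reading comes with each control period).
- cams.read_camera(name): name is "side" or "top" or "wrist"; returns a dict with "image" (480x640x3 uint8, red, green, blue), "fov_y" (degrees; the focal length in pixels is half the picture's height over the tangent of half this angle, whatever the lens; pixels are square), "cx", "cy" (the principal point, pixels), "k1" (the pictures are not rectified: a ray, as slopes to the right and down, at radius r is drawn at 1 + k1 r^2 times it, then the intrinsics apply), "T" (4x4, takes a point from camera to world coordinates). Camera axes: x right, y down, z forward; pixel columns grow to the right and rows downward; lengths in m; the calibration is good to about 2 mm. A picture is of the moment at which its call begins. There is no depth.
- robot.hand_in(): hands the job in, once; it reports no verdict.
The state is a dict: "time": time; "qpos": joint angles; "qvel": joint speeds; "joint_efforts": joint torques, N m; "tool_pos": TCP position; "tool_rot": TCP orientation; "contact_force": force on the tool from outside, world axes, zero at the start; "torque": the same for the moment, N m; "opening": finger opening in m.
Only numpy, scipy, OpenCV 4.12 (cv2) and the standard library are available. Lean on these libraries where they do the work, as an engineer would, in place of code of your own. Each camera call takes 0.05 s, during which the arm holds its last target.

TASK

Change the battery packs: pinch the two side tabs of the module's clear cover to free it, lift it off and stand it upright on the foam pad, then put every spent pack from the bays on the floor of the aluminium tray and stand every fresh pack from the bench fully down in a bay of its own. Refit the cover, tabs pinched, until it is fully home and both tabs have sprung out again; only then squeeze the trigger of the clamped scanner right in for a moment and let it go to log the job. Leave the other things on the bench where they are.

Things in the scene. Friction and masses are not known exactly. Their poses are not given: they have to be found in the camera images.
- module: fixed battery module: black base plate 94 (its x) x 120 (its y) x 8 mm, origin under its centre, on the bench. On it three bays in a row along y, between ribs (tops 18 mm above the bench). A latch lip 40 mm long, top 21.5 mm, inner face at x = 35.5 mm, midway on each long side; end guides for the cover, 20 mm tall, inner faces at y = 54.5 mm either end. Control block 30 mm tall beyond the +y end
- bay0 (a point): centre of the floor of bay 0 (module y = -31 mm), 8 mm above the bench; the bay is 39 (x) x 29 (y) mm inside; axes as the module's
- bay1 (a point): centre of the floor of bay 1 (module y = 0 mm), 8 mm above the bench; the bay is 39 (x) x 29 (y) mm inside; axes as the module's
- bay2 (a point): centre of the floor of bay 2 (module y = 31 mm), 8 mm above the bench; the bay is 39 (x) x 29 (y) mm inside; axes as the module's
- cover_mid (a point): centre of the clear cover, an open-bottomed box 51 (its x) x 104 (its y) x 48 mm tall, z up, 24 mm above its rim (32 mm above the bench when home, rim on the base plate); about 140 g. Starts latched on the module; fits either way round. Both tabs pinched fully in, it lifts straight off or goes back straight down; unpinched, the hooks at the tabs' feet hold it and do not click in by pushing
- tab_front (a joint): inward travel of the grey ribbed sprung tab in the middle of the cover's -x side, m: 0 out (latching), 0.005 fully in; 4 N to start, 8 N fully in. Each tab is 26 mm wide, from 1.5 to 50 mm above the cover's rim, best pinched 33 mm above it; 68 mm over the outer faces of both tabs when out, 58 mm when in
- tab_back (a joint): the same for the tab on the cover's +x side. Each tab's hook springs out under the module's lip when let go with the cover home
- fresh0_mid (a point): centre of a fresh battery pack, upright block 34 (its x) x 24 (its y) x 42 mm tall, about 90 g, standing on the bench at the start; may be absent
- fresh1_mid (a point): centre of a fresh battery pack, upright block 34 (its x) x 24 (its y) x 42 mm tall, about 90 g, standing on the bench at the start; may be absent
- fresh2_mid (a point): centre of a fresh battery pack, upright block 34 (its x) x 24 (its y) x 42 mm tall, about 90 g, standing on the bench at the start; may be absent
- spent0_mid (a point): centre of a spent battery pack, the same block 34 x 24 x 42 mm (looks the same as a fresh one), which stands in bay 0 under the cover at the start with its x along the module's x; may be absent
- spent1_mid (a point): centre of a spent battery pack, the same block 34 x 24 x 42 mm (looks the same as a fresh one), which stands in bay 1 under the cover at the start with its x along the module's x; may be absent
- spent2_mid (a point): centre of a spent battery pack, the same block 34 x 24 x 42 mm (looks the same as a fresh one), which stands in bay 2 under the cover at the start with its x along the module's x; may be absent
- tray: open aluminium tray for spent packs, fixed: 110 (its x) x 150 (its y) x 30 mm tall outside, walls and floor 4 mm; origin under its centre, on the bench
- pad_top (a point): centre of the top of the black foam pad, fixed: 110 (its x) x 150 (its y) mm, 8 mm thick; for the cover
- squeeze (a point): place to squeeze on the code scanner, which is clamped on its side on a fixed stand. Its pistol grip, 28 mm thick, 32 mm tall, lies level 70 mm above the bench (this point), towards -x; the trigger blade, 24 mm tall, stands on the grip's +y side. The fingers close along y: grip's back face at y = -19.5 mm, trigger's outer face at +26.5 mm (released), about +18 (pressed)
- trigger (a joint): trigger angle, rad: 0 released, 0.24 fully squeezed against its stop; sprung, about 4 N at the squeeze place. The scanner's barrel (top 95 mm above the bench, 130 mm long in y) begins 38 mm beyond the squeeze place towards +x; the grip ends 52 mm from it towards -x
- mug: bystander, not part of the job: white mug, 76 mm across, 85 mm tall; origin on its underside
- driver: bystander, not part of the job: screwdriver, 180 mm long, lying along its own x axis; origin on its underside
- tape: bystander, not part of the job: roll of card-coloured tape lying flat, 84 mm across, 24 mm tall; origin on its underside
- drive: bystander, not part of the job: bare aluminium disk drive, 147 x 102 x 26 mm; origin on its underside
- jar: bystander, not part of the job: screw jar, 52 mm across, 70 mm tall; origin on its underside
There are look-alikes about, which are no part of the job. What is shaped like the part that bears fresh0_mid but green or orange is not meant.

How it is judged:
On the way, in this order (a step that is already met when the one before it is completed fails the run):
1. both tabs of the cover are pressed in while it still sits on the module (value of joint each of tab_front, tab_back above 0.0035 m and horizontal distance between cover_mid and module below 0.01 m and z of cover_mid in the frame of module below 0.04 m), for 0.1 s.
2. the cover stands upright on the foam pad, tabs let go (x of cover_mid in the frame of pad_top between -0.055 and 0.055 m and y of cover_mid in the frame of pad_top between -0.075 and 0.075 m and z of cover_mid in the frame of pad_top between 0.018 and 0.03 m and angle between cover_mid's own z axis and vertical below 0.15 rad and value of joint each of tab_front, tab_back below 0.0012 m), for 0.2 s.
3. every spent pack is on the floor of the tray and every fresh pack stands fully down in a bay of its own ((horizontal distance between fresh0_mid and bay0 below 0.007 m or horizontal distance between fresh0_mid and bay1 below 0.007 m or horizontal distance between fresh0_mid and bay2 below 0.007 m) and z of fresh0_mid in the frame of module between 0.025 and 0.033 m and angle between the z axis of each of fresh0_mid, fresh1_mid, fresh2_mid and the z axis of module, either way round below 0.15 rad and (horizontal distance between fresh1_mid and bay0 below 0.007 m or horizontal distance between fresh1_mid and bay1 below 0.007 m or horizontal distance between fresh1_mid and bay2 below 0.007 m) and z of fresh1_mid in the frame of module between 0.025 and 0.033 m and (horizontal distance between fresh2_mid and bay0 below 0.007 m or horizontal distance between fresh2_mid and bay1 below 0.007 m or horizontal distance between fresh2_mid and bay2 below 0.007 m) and z of fresh2_mid in the frame of module between 0.025 and 0.033 m and x of spent0_mid in the frame of tray between -0.051 and 0.051 m and y of spent0_mid in the frame of tray between -0.071 and 0.071 m and z of each of spent0_mid, spent1_mid, spent2_mid in the frame of tray below 0.032 m and x of spent1_mid in the frame of tray between -0.051 and 0.051 m and y of spent1_mid in the frame of tray between -0.071 and 0.071 m and x of spent2_mid in the frame of tray between -0.051 and 0.051 m and y of spent2_mid in the frame of tray between -0.071 and 0.071 m), for 0.2 s.
4. the cover is back, fully home, both tabs sprung out (horizontal distance between cover_mid and module below 0.006 m and z of cover_mid in the frame of module below 0.0345 m and angle between cover_mid's own z axis and vertical below 0.08 rad and value of joint each of tab_front, tab_back below 0.0012 m), for 0.2 s.
5. the scanner trigger is squeezed right in, with the cover home (all of step 4 and value of joint trigger above 0.2 rad), for 0.1 s.
6. the trigger is let go (value of joint trigger below 0.05 rad), for 0.2 s.
At the end, for the whole second after the job is handed in: spent packs on the tray floor; fresh packs upright in bays (within 7 mm of the centre, fully down within 4 mm); cover home (within 6 mm sideways, 2.5 mm of fully down, level), both tabs out to within 1.2 mm; trigger released (all of step 3 and all of step 4 and value of joint trigger below 0.05 rad); the robot touches nothing.
It fails at once if a bystander (mug, screwdriver, tape, drive, jar) is moved more than 30 mm (distance of any of mug, driver, tape, drive, jar from where it was at the start of the episode above 0.03 m).
Of spent0, spent1, spent2 only 2 to 3 are there at a start; the rules pass over those that are not, and their reading is None.
Of fresh0, fresh1, fresh2 only 2 to 3 are there at a start; the rules pass over those that are not, and their reading is None.
At some moment in a run one of cover may be knocked a few centimetres aside while the robot is not near it.
It also fails if it takes over 210 s, if anything falls off the work surface, if the arm or the gripper's body presses on something with over 40 N, if the wrist force passes 120 N, or if a joint passes its speed limit or range.

## Working session

There is one attempt and no reset: what is moved stays moved. The work goes in short steps, Python scripts to look and compute and a tool call to move; the robot and the scene stay as the last step left them, time stands still between calls to the robot, and variables do not carry over. Pictures are saved under pics/ and viewed, and the job is handed in when it is done.

Besides the shell and the picture viewer there is one more tool, called after "Emit:" as name(argument=value, ...) on one line, values as JSON. jog_arm: Moves the arm, as the interface text tells. Its arguments: {"type":"object","properties":{"plan":{"type":"array"},"newtons":{"type":"number"}},"required":["plan"]}

```bash
ls; mkdir -p pics; cat > h.py <<'E'
import numpy as np, cv2, json
from cell import observe, cams, robot
from scipy.spatial.transform import Rotation as R
def snap(n,name):
    c=cams.read_camera(n); cv2.imwrite(f'pics/{name}.png',c['image'][:,:,::-1])
    d={k:(np.asarray(v).tolist()) for k,v in c.items() if k!='image'}
    json.dump(d,open(f'pics/{name}.json','w')); return c
def load(name): return json.load(open(f'pics/{name}.json'))
def ray(c,u,v):
    f=240/np.tan(np.radians(c['fov_y'])/2); d=np.array([(u-c['cx'])/f,(v-c['cy'])/f])
    s=d.copy()
    for _ in range(30): s=d/(1+c['k1']*(s@s))
    T=np.array(c['T']); w=T[:3,:3]@np.array([s[0],s[1],1]); return T[:3,3],w/np.linalg.norm(w)
def onz(c,u,v,z):
    o,w=ray(c,u,v); return o+w*(z-o[2])/w[2]
def proj(c,p):
    f=240/np.tan(np.radians(c['fov_y'])/2); T=np.array(c['T']); q=T[:3,:3].T@(np.array(p)-T[:3,3]); s=q[:2]/q[2]
    s=s*(1+c['k1']*(s@s)); return np.array([s[0]*f+c['cx'],s[1]*f+c['cy']])
def tri(*obs):
    A=np.zeros((3,3));b=np.zeros(3)
    L=[]
    for c,u,v in obs:
        o,w=ray(c,u,v); P=np.eye(3)-np.outer(w,w); A+=P;b+=P@o; L.append((o,w))
    x=np.linalg.solve(A,b); return x,[float(np.linalg.norm((np.eye(3)-np.outer(w,w))@(x-o))) for o,w in L]
def crop(name,x0,y0,x1,y1,s,out):
    im=cv2.imread(f'pics/{name}.png')[y0:y1,x0:x1]; im=cv2.resize(im,None,fx=s,fy=s,interpolation=cv2.INTER_CUBIC)
    cv2.imwrite(f'pics/{out}.png',im)
def goto(pos,yaw=None,Rt=None):
    """delta for tool at current measured pose -> target"""
    st=observe(); R0=toolR(st)
    d=R0.T@(np.array(pos)-st['tool_pos']); print('shift cm',np.round(d*100,2))
def toolR(st): return R.from_euler('xyz',st['tool_rot']).as_matrix()
E
python3 - <<'E'
from h import *
print(observe())
for n in ['top','side','wrist']:
    c=snap(n,n+'0'); print(n,c['fov_y'],c['cx'],c['cy'],c['k1']); print(np.round(c['T'],3))
E
```

```text
pics
{'time': 0.0, 'qpos': array([ 9.97039386e-01,  3.42736099e-01,  1.52501663e+00, -9.96613340e-06,
        1.27540158e+00, -1.46011424e-01]), 'qvel': array([-0.00032863,  0.00059656,  0.00079853, -0.00191927,  0.00122747,
        0.00145199]), 'joint_efforts': array([-9.92117066e-06, -4.31260514e+01, -2.44213378e+01,  7.18127307e-02,
        5.61614684e-02, -1.50177661e-04]), 'tool_pos': array([0.21754453, 0.47735774, 0.22603816]), 'tool_rot': array([ 3.00168365,  1.56923465, -2.13844794]), 'contact_force': array([-0.7190449 , -0.33030496,  0.3986328 ]), 'torque': array([-0.02713477,  0.02075347,  0.01545595]), 'opening': 0.09179148395242522}
top 55.44090469914774 324.5388543566058 244.15983204025056 -0.011297977453746841
[[ 2.000e-03 -9.970e-01  7.900e-02  4.780e-01]
 [-1.000e+00 -1.000e-03  1.100e-02 -2.800e-02]
 [-1.100e-02 -7.900e-02 -9.970e-01  1.053e+00]
 [ 0.000e+00  0.000e+00  0.000e+00  1.000e+00]]
side 49.49481162331964 318.62678797608635 246.0926608966283 -0.12493979233986163
[[-0.94  -0.255  0.225  0.306]
 [-0.34   0.688 -0.641  0.698]
 [ 0.009 -0.679 -0.734  0.871]
 [ 0.     0.     0.     1.   ]]
wrist 63.43833096096785 317.256698842142 235.3851914183896 0.013814472821045021
[[ 0.416  0.866  0.278  0.142]
 [ 0.909 -0.395 -0.13   0.512]
 [-0.003  0.307 -0.952  0.384]
 [ 0.     0.     0.     1.   ]]
```

View pics/top0.png

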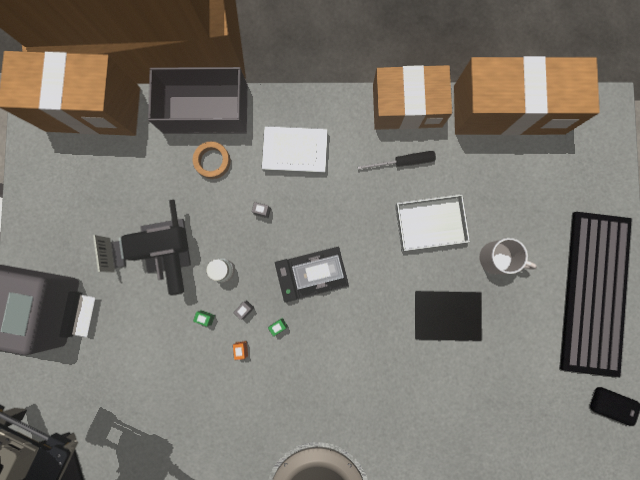

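View pics/side0.png

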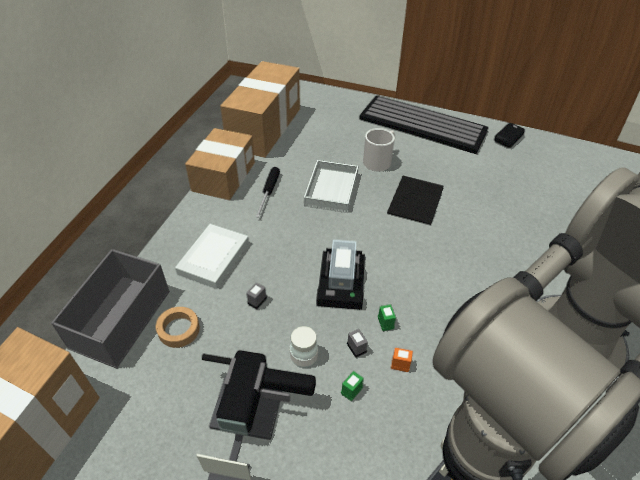

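View pics/wrist0.png

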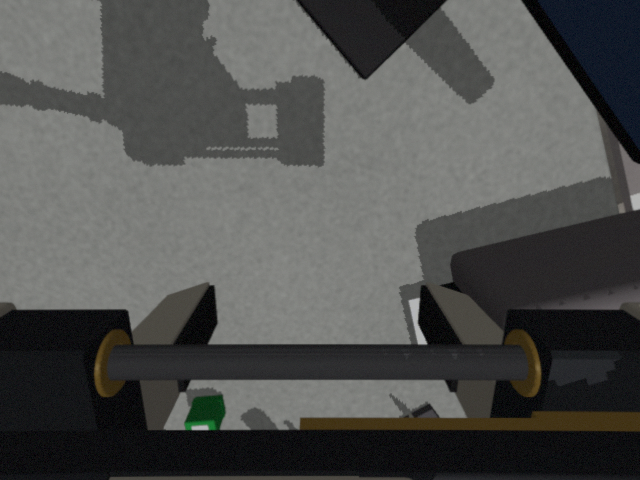

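```bash
python3 - <<'E'
from h import *
crop('top0',250,235,370,315,6,'a1')
crop('side0',300,220,380,320,6,'a2')
crop('top0',90,190,290,370,4,'a3')
E
```

```text
(no output)
```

View pics/a1.png

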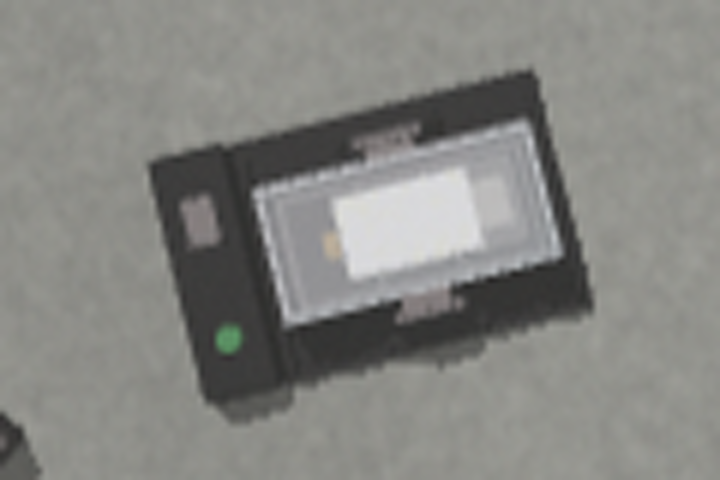

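View pics/a2.png

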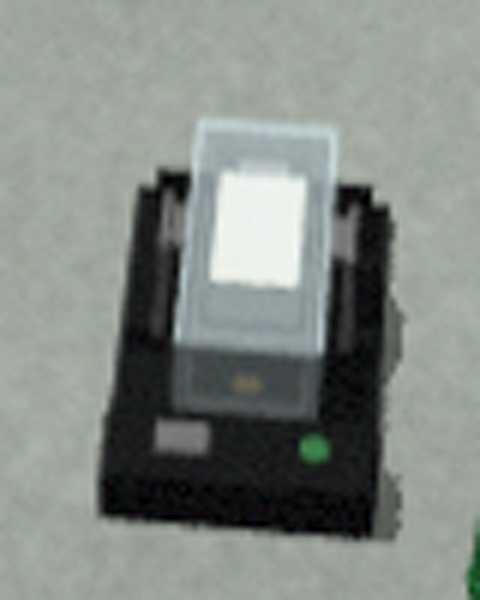

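View pics/a3.png

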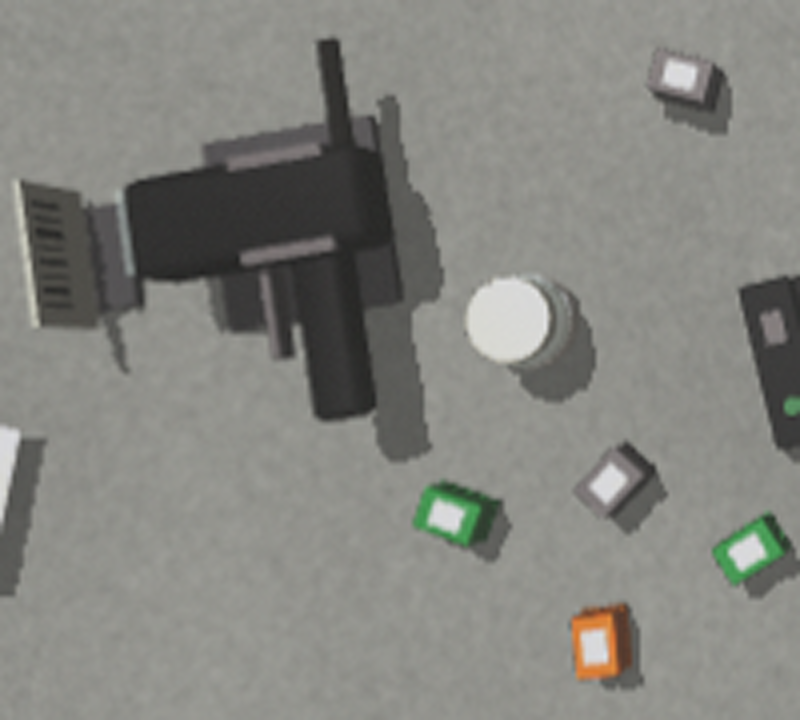

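```bash
python3 - <<'E'
from h import *
t=load('top0');s=load('side0')
T=[(530,120),(562,258),(285,325),(252,187)];S=[(198,120),(338,126),(326,350),(176,345)]
P=[]
for a,b in zip(T,S):
    x,r=tri((t,250+a[0]/6,235+a[1]/6),(s,300+b[0]/6,220+b[1]/6)); P.append(onz(t,250+a[0]/6,235+a[1]/6,.056)); print(np.round(x,4),np.round(r,4),np.round(P[-1],4), np.round(onz(s,300+b[0]/6,220+b[1]/6,.056),4))
P=np.array(P);print(P.mean(0)); d=P[2]+P[3]-P[0]-P[1]; print('y-axis dir', np.degrees(np.arctan2(d[1],d[0])))
for k in (0,1): pass
print(np.linalg.norm(P[0]-P[1]),np.linalg.norm(P[1]-P[2]))
# pad corners in top, tray, packs
def q(n,l,z):
    for u,v in l: print(n,np.round(onz(t,u,v,z),4))
q('pad',[(416,292),(481,292),(481,340),(416,340)],.008)
q('tray',[(397,205),(464,196),(468,241),(404,251)],.03)
E
```

```text
[ 0.5341 -0.0476  0.0493] [0.0004 0.0004] [ 0.5334 -0.0475  0.056 ] [ 0.5327 -0.0415  0.056 ]
[ 0.4842 -0.059   0.0532] [0.001 0.001] [ 0.4833 -0.0591  0.056 ] [ 0.4845 -0.0562  0.056 ]
[0.4586 0.0415 0.0521] [0.0001 0.0001] [0.4588 0.0412 0.056 ] [0.4578 0.0446 0.056 ]
[0.5084 0.0541 0.0482] [0.0006 0.0006] [0.5088 0.0536 0.056 ] [0.5059 0.06   0.056 ]
[ 0.49606677 -0.00297764  0.056     ]
y-axis dir 103.67430711505844
0.05141777778899136 0.10329464354457807
pad [ 0.4521 -0.225   0.008 ]
pad [ 0.4524 -0.3725  0.008 ]
pad [ 0.3448 -0.3699  0.008 ]
pad [ 0.3444 -0.2236  0.008 ]
tray [ 0.6481 -0.1806  0.03  ]
tray [ 0.6688 -0.3322  0.03  ]
tray [ 0.5667 -0.3389  0.03  ]
tray [ 0.544  -0.1952  0.03  ]
```

```bash
python3 - <<'E'
from h import *
crop('top0',390,185,550,345,5,'b1')
crop('top0',240,190,290,220,14,'b2')
crop('top0',220,290,300,340,10,'b3')
E
```

```text
(no output)
```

View pics/b1.png

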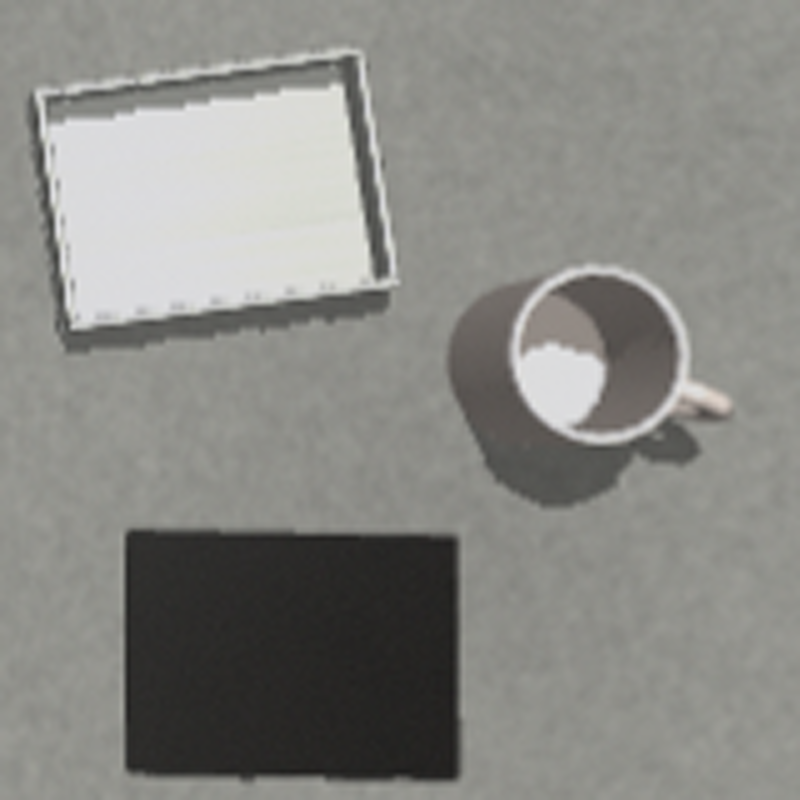

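View pics/b2.png

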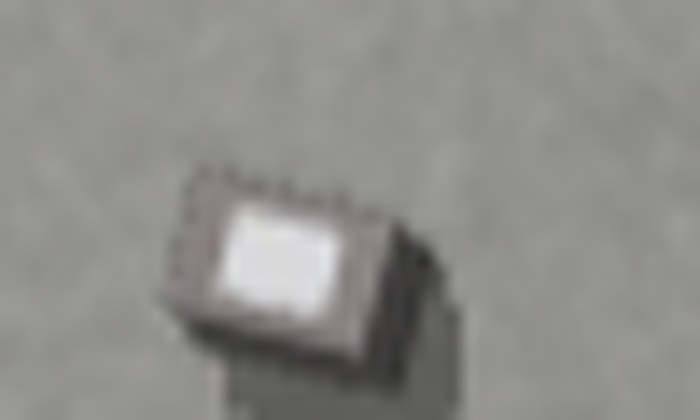

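View pics/b3.png

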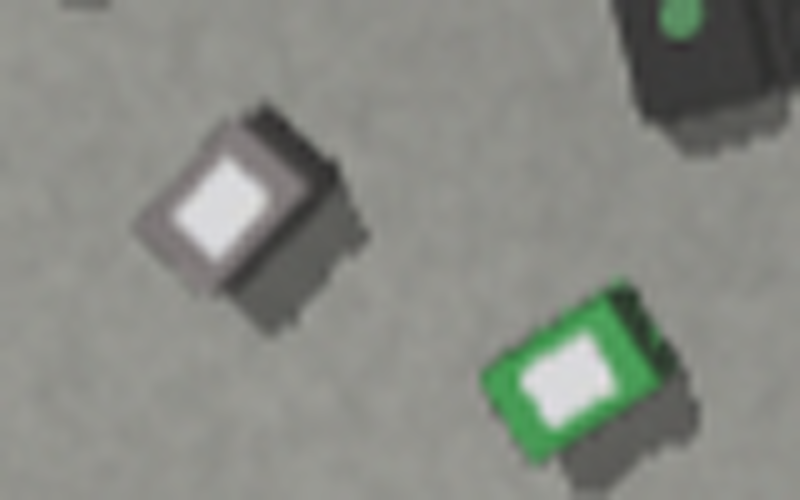

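```bash
cat >> h.py <<'E'
def plan(pos,jawdeg,tilt=None,cur=None):
    """tool x down, tool z at world angle jawdeg (choose nearer of two)"""
    st=observe(); R0=toolR(st)
    best=None
    for a in (jawdeg,jawdeg+180):
        a=np.radians(a); x=np.array([0,0,-1.]); z=np.array([np.cos(a),np.sin(a),0]); y=np.cross(z,x)
        Rt=np.column_stack([x,y,z]); rv=np.degrees(R.from_matrix(R0.T@Rt).as_rotvec())
        if best is None or np.linalg.norm(rv)<np.linalg.norm(best[0]): best=(rv,a)
    d=R0.T@(np.array(pos)-st['tool_pos'])*100
    print('ROT',np.round(best[0],2),'SHIFT',np.round(d,2),'jaw now',np.round(np.degrees(np.arctan2(R0[1,2],R0[0,2])),2),'tcp',np.round(st['tool_pos'],4),'t',st['time'],'q',np.round(st['qpos'],2))
    return best[0],d
def quad(c,pts,z,off=(0,0),s=1):
    P=np.array([onz(c,off[0]+u/s,off[1]+v/s,z) for u,v in pts]); 
    e1=P[1]-P[0]+P[2]-P[3]; e2=P[3]-P[0]+P[2]-P[1]
    print('ctr',np.round(P.mean(0),4),'e1 len',np.round(np.linalg.norm(e1)/2,4),'ang',np.round(np.degrees(np.arctan2(e1[1],e1[0])),1),'e2',np.round(np.linalg.norm(e2)/2,4),np.round(np.degrees(np.arctan2(e2[1],e2[0])),1)); return P
E
python3 - <<'E'
from h import *
st=observe();R0=toolR(st);print(np.round(R0,3))
c=load('wrist0');T=np.array(c['T']);print(np.round(R0.T@(T[:3,3]-st['tool_pos']),4));print(np.round(R0.T@T[:3,:3],3))
t=load('top0')
quad(t,[(195,165),(400,222),(362,358),(168,300)],.042,(240,190),14)
quad(t,[(232,118),(308,188),(212,298),(135,228)],.042,(220,290),10)
quad(t,[(128,532),(458,536),(458,777),(126,772)],.008,(390,185),5)
quad(t,[(36,90),(360,52),(398,285),(70,330)],.03,(390,185),5)
plan([.496,-.003,.28],13.7)
E
```

```text
[[-0.001 -0.91   0.415]
 [-0.001  0.415  0.91 ]
 [-1.     0.    -0.001]]
[-0.1581  0.0832 -0.0002]
[[ 0.001 -0.307  0.952]
 [-0.001 -0.952 -0.307]
 [ 1.    -0.001 -0.002]]
ctr [0.6377 0.1272 0.042 ] e1 len 0.0334 ang -106.1 e2 0.0224 167.4
ctr [0.4109 0.1637 0.042 ] e1 len 0.0229 ang -131.6 e2 0.0319 139.0
ctr [ 0.3988 -0.2977  0.008 ] e1 len 0.1496 ang -90.7 e2 0.1079 178.7
ctr [ 0.6078 -0.2616  0.03  ] e1 len 0.1481 ang -82.6 e2 0.1082 -172.3
ROT [ 5.179e+01 -7.000e-02  2.000e-02] SHIFT [ -5.35 -45.26 -32.17] jaw now 65.49 tcp [0.2176 0.4774 0.2262] t 0.15 q [ 1.    0.34  1.52 -0.    1.28 -0.15]
```

Emit:
jog_arm(plan=[51.8,0,0,0.6,-45.3,-32.2,1,51.8,0,0,0.6,-45.3,-32.2,1,51.8,0,0,0.6,-45.3,-32.2,1,51.8,0,0,0.6,-45.3,-32.2,1,51.8,0,0,0.6,-45.3,-32.2,1,51.8,0,0,0.6,-45.3,-32.2,1,51.8,0,0,0.6,-45.3,-32.2,1,51.8,0,0,0.6,-45.3,-32.2,1,51.8,0,0,0.6,-45.3,-32.2,1,51.8,0,0,0.6,-45.3,-32.2,1])

```text
time: 1.15
tool_pos: [0.469, 0.0431, 0.2213]
tool_rot: [1.063, 1.571, 1.302]
contact_force: [-0.0, 0.4, -0.7]
opening: 0.0919
```

```bash
python3 - <<'E'
from h import *
plan([.496,-.003,.22],13.7)
E
```

```text
ROT [-0.03  0.01 -0.01] SHIFT [ 0.13 -5.12  1.54] jaw now 13.67 tcp [0.469  0.0431 0.2213] t 1.15 q [-0.07  0.25  1.67  0.    1.22 -0.31]
```

Emit:
jog_arm(plan=[0,0,0,0,0,0,1])

```text
time: 1.25
tool_pos: [0.4708, 0.0403, 0.2209]
tool_rot: [-1.249, 1.569, -1.016]
contact_force: [0.7, 0.5, 0.0]
opening: 0.092
```

```bash
python3 - <<'E'
from h import *
plan([.496,-.003,.22],13.7)
E
```

```text
ROT [-0.36  0.03  0.1 ] SHIFT [ 0.1  -4.79  1.46] jaw now 13.34 tcp [0.4708 0.0403 0.2209] t 1.25 q [-0.08  0.25  1.67 -0.    1.22 -0.31]
```

Emit:
jog_arm(plan=[0,0,0,0.1,-4.8,1.5,1,0,0,0,0.1,-4.8,1.5,1,0,0,0,0.1,-4.8,1.5,1])

```text
time: 1.55
tool_pos: [0.494, 0.002, 0.2198]
tool_rot: [2.449, 1.569, 2.687]
contact_force: [-0.3, -0.5, 0.0]
opening: 0.0921
```

```bash
python3 - <<'E'
from h import *
c=snap('wrist','w1')
st=observe(); print(st['tool_pos'],np.degrees(np.arctan2(toolR(st)[1,2],toolR(st)[0,2])))
E
```

```text
[0.49372046 0.00268251 0.2199486 ] 13.67625291362181
```

View pics/w1.png

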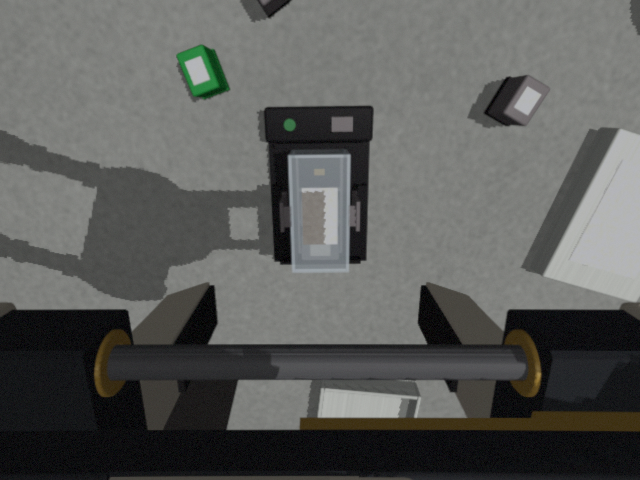

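```bash
python3 - <<'E'
from h import *
crop('w1',250,95,390,285,4,'c1')
E
```

```text
(no output)
```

View pics/c1.png

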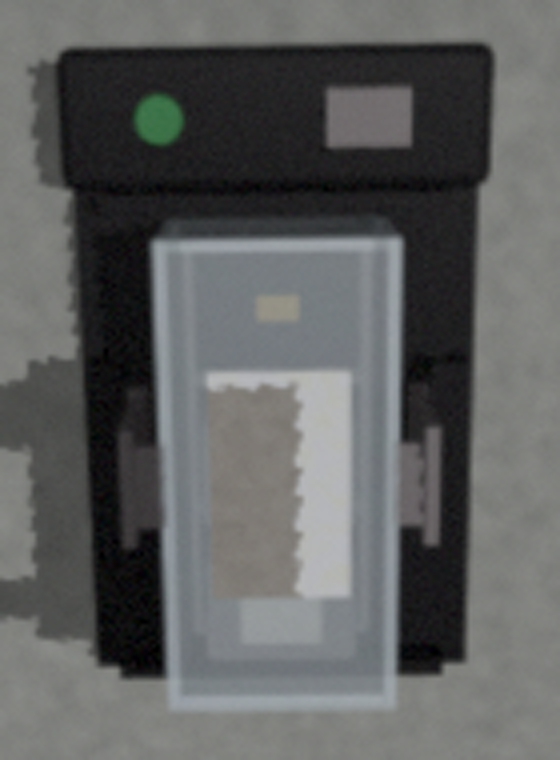

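```bash
python3 - <<'E'
from h import *
w=load('w1');t=load('top0')
W=[(153,238),(403,238),(396,708),(170,710)];T=[(285,325),(252,187),(530,120),(562,258)]
for a,b in zip(W,T):
    x,r=tri((w,250+a[0]/4,95+a[1]/4),(t,250+b[0]/6,235+b[1]/6)); print(np.round(x,4),np.round(r,4))
P=quad(w,W,.056,(250,95),4)
Q=quad(w,[(63,50),(491,48)]+[(485,183),(66,185)],.03,(250,95),4)
q=[onz(w,250+u/4,95+v/4,.008) for u,v in [(98,665),(466,662)]]; print(np.round(q,4), np.mean(q,0))
E
```

```text
[0.4588 0.042  0.0438] [0.0002 0.0002]
[0.5095 0.0545 0.0474] [0.0005 0.0005]
[ 0.5345 -0.0473  0.0517] [0.0009 0.0009]
[ 0.4844 -0.0592  0.0528] [0.0011 0.0011]
ctr [ 0.4972 -0.001   0.056 ] e1 len 0.0509 ang 13.8 e2 0.1042 -75.7
ctr [0.4787 0.0715 0.03  ] e1 len 0.0912 ang 13.8 e2 0.0279 -77.0
[[ 0.4663 -0.0708  0.008 ]
 [ 0.5576 -0.0479  0.008 ]] [ 0.51194586 -0.05934736  0.008     ]
```

```bash
python3 - <<'E'
from h import *
plan([.4968,-.0015,.026],13.8)
E
```

```text
ROT [-0.12 -0.06 -0.06] SHIFT [19.39 -0.5   0.22] jaw now 13.68 tcp [0.4937 0.0027 0.2199] t 1.6 q [-0.15  0.29  1.62  0.    1.23 -0.39]
```

Emit:
jog_arm(plan=[0,0,0,4,-0.4,0.2,1,0,0,0,8,-0.4,0.2,1,0,0,0,12,-0.4,0.2,1,0,0,0,15,-0.4,0.2,1,0,0,0,17,-0.4,0.2,1,0,0,0,18.5,-0.4,0.2,1,0,0,0,19.4,-0.4,0.2,1,0,0,0,19.4,-0.4,0.2,1])

```text
time: 2.4
tool_pos: [0.4962, -0.0003, 0.0257]
tool_rot: [2.661, 1.569, 2.901]
contact_force: [0.7, -0.5, 0.7]
opening: 0.0916
```

```bash
python3 - <<'E'
from h import *
plan([.4968,-.0015,.026],13.8)
snap('wrist','w2');snap('side','s2')
crop('s2',260,180,420,300,5,'s2c')
E
```

```text
ROT [-0.03 -0.11 -0.06] SHIFT [-0.04 -0.13  0.02] jaw now 13.77 tcp [ 4.962e-01 -3.000e-04  2.570e-02] t 2.4 q [-0.16  0.55  1.84  0.    0.75 -0.4 ]
```

View pics/w2.png

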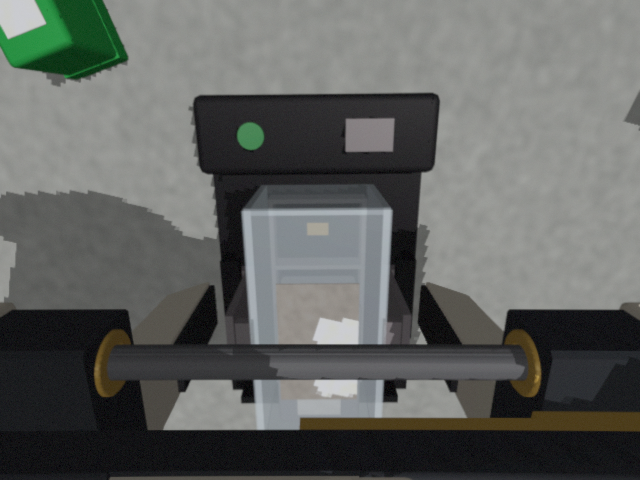

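View pics/s2c.png

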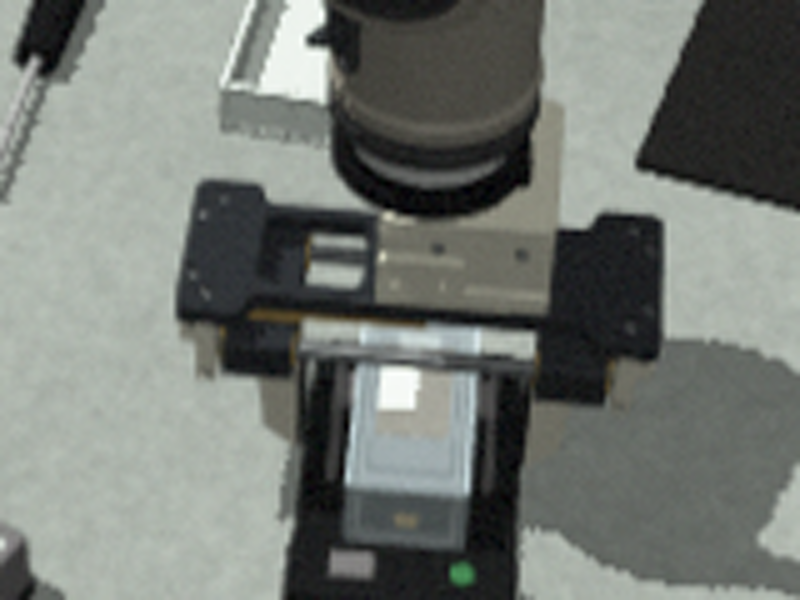

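Emit:
jog_arm(plan=[0,0,0,0,-0.1,0,-1,0,0,0,0,-0.1,0,-1,0,0,0,0,-0.1,0,-1,0,0,0,0,-0.1,0,-1,0,0,0,0,-0.1,0,-1,0,0,0,0,-0.1,0,-1], newtons=25)

```text
time: 3.1
tool_pos: [0.4977, -0.0024, 0.0267]
tool_rot: [-0.297, 1.57, -0.058]
contact_force: [-1.7, 0.2, 6.2]
opening: 0.0573
```

Emit:
jog_arm(plan=[0,0,0,0,0,0,-1,0,0,0,-0.5,0,0,-1,0,0,0,-1.5,0,0,-1,0,0,0,-3,0,0,-1,0,0,0,-3,0,0,-1])

```text
time: 3.6
tool_pos: [0.4987, -0.0025, 0.0581]
tool_rot: [-0.37, 1.567, -0.131]
contact_force: [0.7, -1.0, -1.1]
opening: 0.057
```

```bash
python3 - <<'E'
from h import *
snap('side','s3')
crop('s3',260,160,420,300,5,'s3c')
E
```

```text
(no output)
```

View pics/s3c.png

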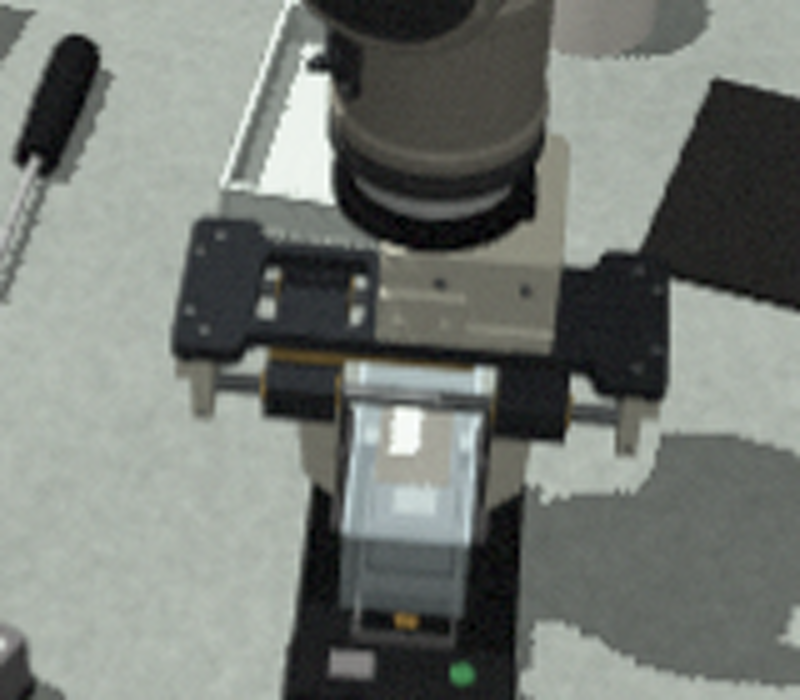

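Emit:
jog_arm(plan=[0,0,0,-4,0,0,-1,0,0,0,-7,0,0,-1,0,0,0,-8,0,0,-1,0,0,0,-8,0,0,-1])

```text
time: 4.05
tool_pos: [0.498, -0.0024, 0.1369]
tool_rot: [-0.354, 1.569, -0.115]
contact_force: [0.1, 0.3, -2.5]
opening: 0.0573
```

```bash
python3 - <<'E'
from h import *
plan([.399,-.292,.13],0)
E
```

```text
ROT [13.69  0.12  0.03] SHIFT [  0.67 -25.79 -16.47] jaw now 13.69 tcp [ 0.498  -0.0024  0.1369] t 4.05 q [-0.16  0.39  1.73  0.    1.02 -0.4 ]
```

Emit:
jog_arm(plan=[3,0,0,0.2,-4,-2.5,-1,7,0,0,0.5,-8,-5.2,-1,10,0,0,0.7,-12,-7.7,-1,13.7,0,0,0.7,-16,-10.3,-1,13.7,0,0,0.7,-20,-12.8,-1,13.7,0,0,0.7,-23.5,-15,-1,13.7,0,0,0.7,-25.8,-16.5,-1,13.7,0,0,0.7,-25.8,-16.5,-1,13.7,0,0,0.7,-25.8,-16.5,-1])

```text
time: 4.95
tool_pos: [0.3972, -0.2915, 0.1274]
tool_rot: [2.249, 1.567, 2.247]
contact_force: [-0.2, 1.0, -1.8]
opening: 0.0567
```

```bash
python3 - <<'E'
from h import *
plan([.399,-.292,.027],0)
snap('wrist','w4')
E
```

```text
ROT [-0.11 -0.14 -0.17] SHIFT [10.04 -0.08  0.21] jaw now -0.11 tcp [ 0.3972 -0.2915  0.1274] t 4.95 q [-0.79  0.39  1.75  0.    1.   -0.79]
```

View pics/w4.png

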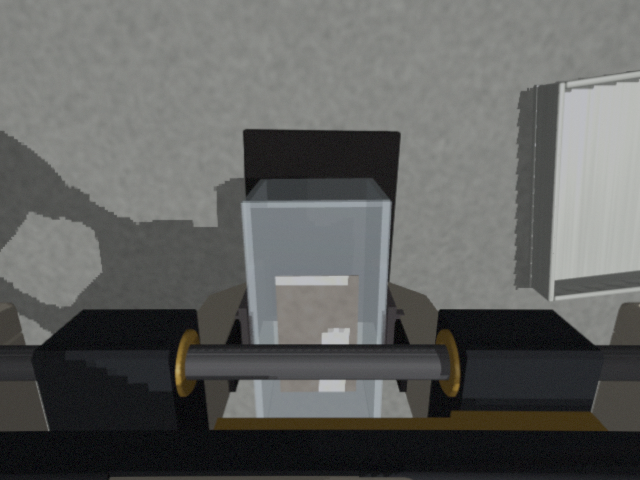

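Emit:
jog_arm(plan=[0,0,0,3,-0.1,0.1,-1,0,0,0,6,-0.1,0.1,-1,0,0,0,8.3,-0.1,0.1,-1,0,0,0,9.2,-0.1,0.1,-1,0,0,0,9.7,-0.1,0.1,-1,0,0,0,9.9,-0.1,0.1,-1,0,0,0,9.9,-0.1,0.1,-1])

```text
time: 5.7
tool_pos: [0.3997, -0.2932, 0.0309]
tool_rot: [-0.68, 1.57, -0.68]
contact_force: [1.1, 1.3, -2.3]
opening: 0.0571
```

Emit:
jog_arm(plan=[0,0,0,0.2,0,0,-1,0,0,0,0.3,0,0,-1,0,0,0,0.4,0,0,-1,0,0,0,0.4,0,0,-1])

```text
time: 6.1
tool_pos: [0.3994, -0.2933, 0.0268]
tool_rot: [-0.679, 1.57, -0.679]
contact_force: [-0.3, -0.7, 2.8]
opening: 0.0573
```

Emit:
jog_arm(plan=[0,0,0,0,0,0,1,0,0,0,0,0,0,1,0,0,0,0,0,0,1,0,0,0,0,0,0,1,0,0,0,-2,0,0,1,0,0,0,-6,0,0,1,0,0,0,-10,0,0,1,0,0,0,-13,0,0,1,0,0,0,-13,0,0,1])

```text
time: 7.0
tool_pos: [0.401, -0.2948, 0.1603]
tool_rot: [-0.776, 1.562, -0.776]
contact_force: [0.6, -1.5, 0.1]
opening: 0.092
```

```bash
python3 - <<'E'
from h import *
c=snap('side','s5');snap('top','t5')
crop('s5',300,120,500,300,4,'s5c')
crop('t5',240,180,400,320,5,'t5c')
plan([.497,-.0015,.2],103.8)
plan([.497,-.0015,.2],13.8)
E
```

```text
ROT [7.619e+01 6.000e-02 0.000e+00] SHIFT [-4.37 29.16  9.78] jaw now -0.01 tcp [ 0.3992 -0.2931  0.1564] t 7.1 q [-0.79  0.36  1.71  0.    1.07 -0.79]
ROT [-13.81   0.03   0.04] SHIFT [-4.37 29.16  9.78] jaw now -0.01 tcp [ 0.3992 -0.2931  0.1564] t 7.1 q [-0.79  0.36  1.71  0.    1.07 -0.79]
```

View pics/s5c.png

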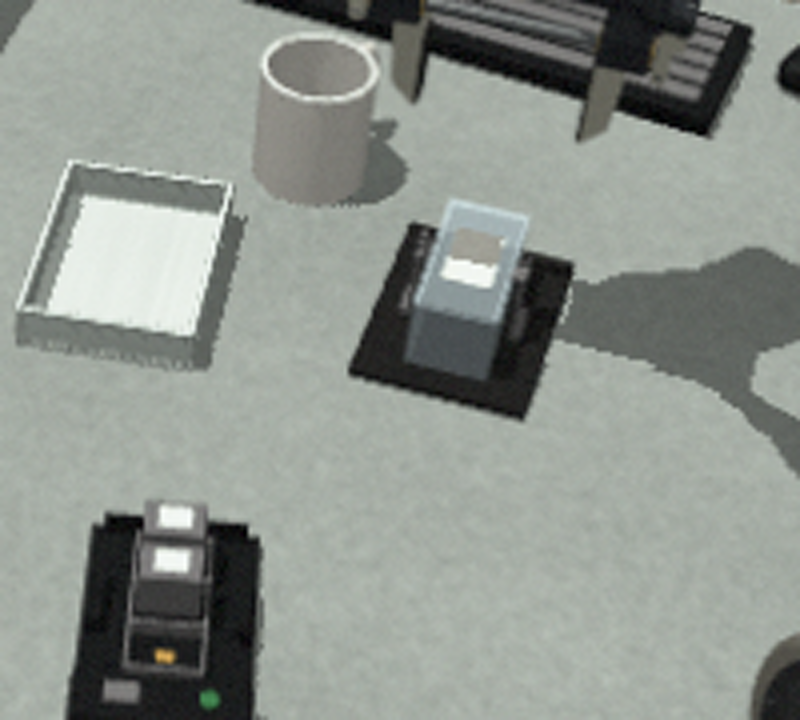

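View pics/t5c.png

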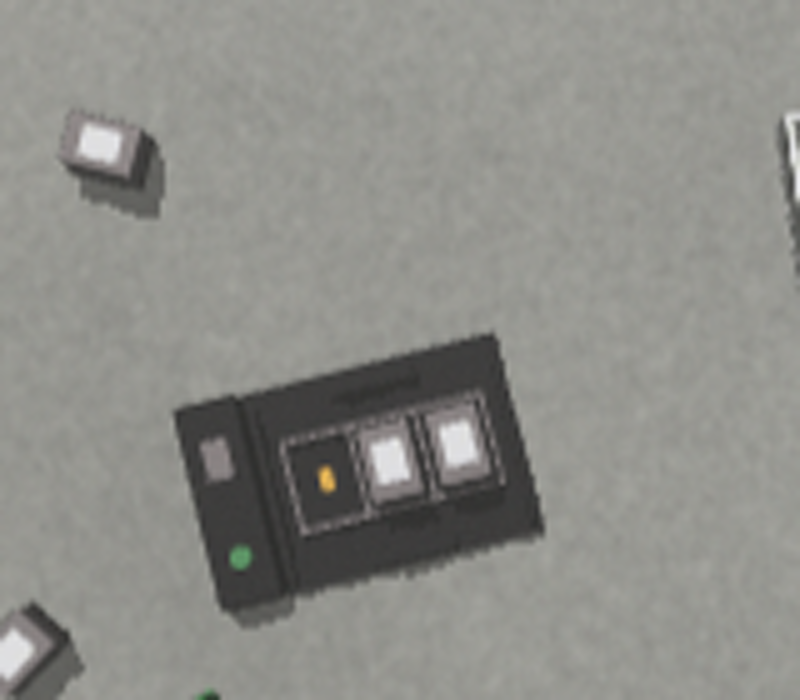

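```bash
python3 - <<'E'
from h import *
t=load('t5')
# packs in bays, top z .05
quad(t,[(425,418),(476,405),(493,470),(438,484)],.05,(240,180),5)
quad(t,[(358,434),(407,421),(423,488),(372,503)],.05,(240,180),5)
quad(t,[(283,440),(485,395),(504,486),(304,534)],.018,(240,180),5)
plan([.5049,-.0319,.14],13.8)
E
```

```text
ctr [ 0.5033 -0.0329  0.05  ] e1 len 0.024 ang -75.6 e2 0.0294 -167.0
ctr [ 0.4957 -0.0031  0.05  ] e1 len 0.0228 ang -74.3 e2 0.0305 -167.3
ctr [ 0.4952 -0.0041  0.018 ] e1 len 0.0933 ang -76.9 e2 0.0428 -167.6
ROT [-13.81   0.03   0.04] SHIFT [ 1.64 26.13 10.56] jaw now -0.01 tcp [ 0.3992 -0.2931  0.1564] t 7.1 q [-0.79  0.36  1.71  0.    1.07 -0.79]
```

Emit:
jog_arm(plan=[-5,0,0,0.4,4,1.5,0.6,-10,0,0,0.8,9,3.5,0.6,-13.8,0,0,1.2,14,5.5,0.6,-13.8,0,0,1.6,19,7.5,0.6,-13.8,0,0,1.6,23.5,9.5,0.6,-13.8,0,0,1.6,26.1,10.6,0.6,-13.8,0,0,1.6,26.1,10.6,0.6,-13.8,0,0,1.6,26.1,10.6,0.6,-13.8,0,0,1.6,26.1,10.6,0.6])

```text
time: 8.0
tool_pos: [0.5044, -0.0328, 0.1393]
tool_rot: [2.805, 1.569, 3.046]
contact_force: [-1.1, 0.0, 0.0]
opening: 0.0733
```

```bash
python3 - <<'E'
from h import *
plan([.5049,-.0319,.027],13.8)
snap('wrist','w6')
E
```

```text
ROT [-0.05 -0.12 -0.04] SHIFT [11.23  0.06  0.09] jaw now 13.75 tcp [ 0.5044 -0.0328  0.1393] t 8.0 q [-0.22  0.4   1.7  -0.    1.04 -0.46]
```

View pics/w6.png

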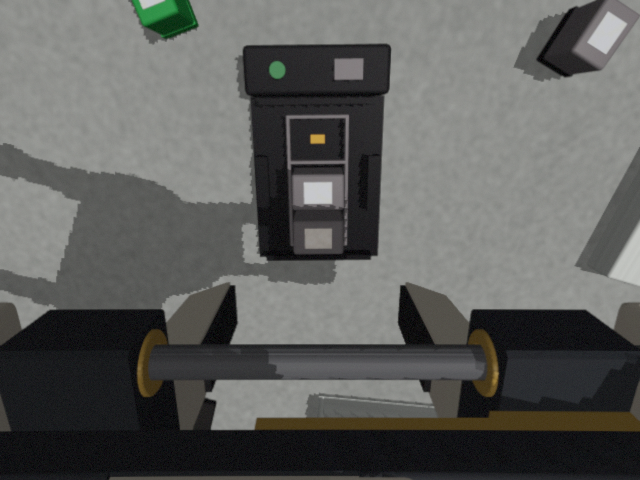

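```bash
python3 - <<'E'
from h import *
crop('w6',260,100,380,265,4.5,'w6c')
E
```

```text
(no output)
```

View pics/w6c.png

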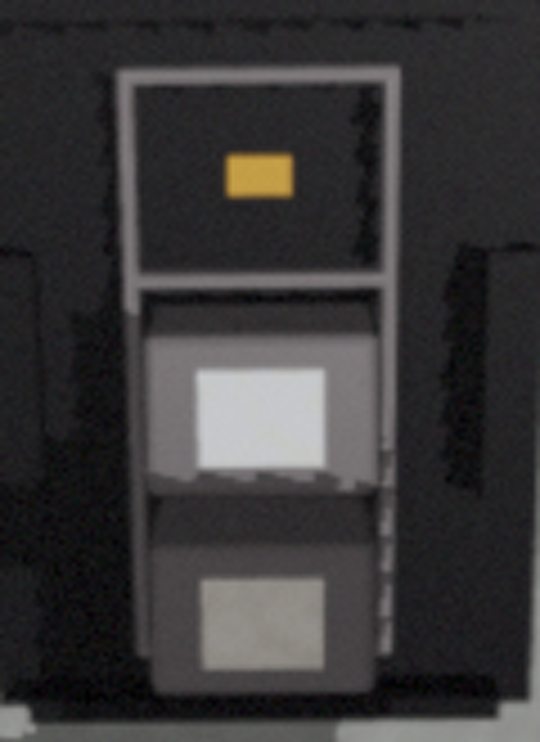

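```bash
python3 - <<'E'
from h import *
w=load('w6'); o=(260,100); s=4.5
print('bay2 inner');quad(w,[(135,85),(385,83),(383,272),(139,274)],.018,o,s)
print('bay2 contact');quad(w,[(226,153),(293,153),(293,197),(226,197)],.0085,o,s)
print('pack1');quad(w,[(147,332),(378,330),(376,493),(148,493)],.05,o,s)
print('pack0');quad(w,[(153,546),(376,545),(374,692),(154,693)],.05,o,s)
E
```

```text
bay2 inner
ctr [0.4897 0.0285 0.018 ] e1 len 0.0384 ang 14.2 e2 0.0286 -76.0
bay2 contact
ctr [0.4896 0.0285 0.0085] e1 len 0.0108 ang 13.7 e2 0.0069 -76.3
pack1
ctr [ 0.4972 -0.0009  0.05  ] e1 len 0.033 ang 14.0 e2 0.0236 -76.4
pack0
ctr [ 0.5049 -0.0312  0.05  ] e1 len 0.033 ang 14.0 e2 0.0231 -76.4
```

Emit:
jog_arm(plan=[0,0,0,4,0.1,0.1,0.5,0,0,0,7.5,0.1,0.1,0.5,0,0,0,9.8,0.1,0.1,0.5,0,0,0,11,0.1,0.1,0.5,0,0,0,11.2,0.1,0.1,0.5,0,0,0,11.2,0.1,0.1,-1,0,0,0,11.2,0.1,0.1,-1,0,0,0,11.2,0.1,0.1,-1,0,0,0,11.2,0.1,0.1,-1,0,0,0,11.2,0.1,0.1,-1], newtons=20)

```text
time: 9.05
tool_pos: [0.5062, -0.0309, 0.0288]
tool_rot: [-0.418, 1.57, -0.177]
contact_force: [1.2, 0.1, 4.6]
opening: 0.0337
```

Emit:
jog_arm(plan=[0,0,0,-1,0,0,-1,0,0,0,-4,0,0,-1,0,0,0,-8,0,0,-1,0,0,0,-9,0,0,-1,0,0,0,-9,0,0,-1])

```text
time: 9.55
tool_pos: [0.5071, -0.0311, 0.1204]
tool_rot: [-0.431, 1.566, -0.19]
contact_force: [0.2, -0.2, -1.0]
opening: 0.0341
```

```bash
python3 - <<'E'
from h import *
plan([.6135,-.295,.10],7.4)
E
```

```text
ROT [6.4  0.24 0.09] SHIFT [  2.11 -28.17   4.03] jaw now 13.8 tcp [ 0.5071 -0.0311  0.1204] t 9.55 q [-0.21  0.42  1.72  0.    0.99 -0.45]
```

Emit:
jog_arm(plan=[6.4,0,0,0.3,-4,0.5,-1,6.4,0,0,0.6,-9,1.2,-1,6.4,0,0,1,-14,2,-1,6.4,0,0,1.5,-19,2.7,-1,6.4,0,0,2,-24,3.5,-1,6.4,0,0,2,-27.5,4,-1,6.4,0,0,2,-28.2,4,-1,6.4,0,0,2,-28.2,4,-1])

```text
time: 10.35
tool_pos: [0.611, -0.2959, 0.0958]
tool_rot: [2.394, 1.567, 2.521]
contact_force: [-0.3, 0.1, -1.1]
opening: 0.0341
```

```bash
python3 - <<'E'
from h import *
plan([.6135,-.295,.026],7.4)
snap('wrist','w7')
E
```

```text
ROT [-0.12 -0.15 -0.14] SHIFT [6.98 0.04 0.28] jaw now 7.28 tcp [ 0.611  -0.2959  0.0958] t 10.35 q [-0.56  0.74  1.21  0.    1.19 -0.69]
```

View pics/w7.png

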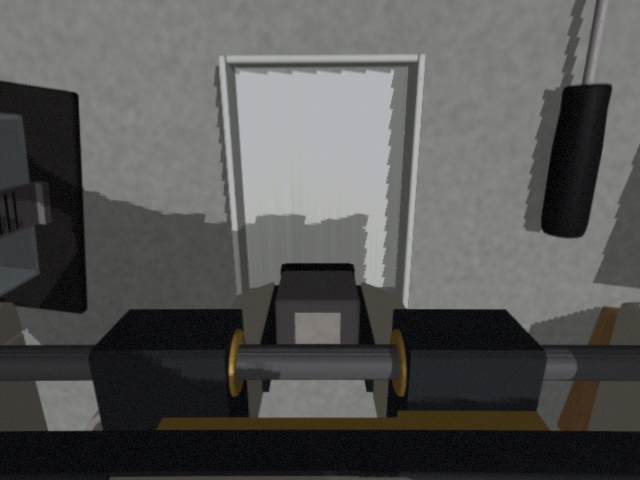

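Emit:
jog_arm(plan=[0,0,0,3,0,0.3,-1,0,0,0,5.5,0,0.3,-1,0,0,0,6.4,0,0.3,-1,0,0,0,6.8,0,0.3,-1,0,0,0,6.8,0,0.3,-1])

```text
time: 10.9
tool_pos: [0.6152, -0.2941, 0.0307]
tool_rot: [0.525, 1.571, 0.655]
contact_force: [0.3, 0.1, -0.5]
opening: 0.0338
```

Emit:
jog_arm(plan=[0,0,0,0.3,0,0,-1,0,0,0,0.5,0,0,-1,0,0,0,0.5,0,0,-1,0,0,0,0.5,0,0,0.05,0,0,0,0.5,0,0,0.05,0,0,0,-1,0,0,0.05,0,0,0,-5,0,0,0.05,0,0,0,-8,0,0,0.05,0,0,0,-9,0,0,0.05,0,0,0,-9,0,0,0.05])

```text
time: 11.9
tool_pos: [0.616, -0.2954, 0.123]
tool_rot: [-0.669, 1.566, -0.54]
contact_force: [-0.2, -0.1, -0.7]
opening: 0.0481
```

```bash
python3 - <<'E'
from h import *
plan([.4973,-.0012,.12],13.8)
snap('wrist','w8')
E
```

```text
ROT [-6.41  0.2   0.17] SHIFT [ 0.19 30.71 -7.98] jaw now 7.39 tcp [ 0.616  -0.2954  0.123 ] t 11.9 q [-0.56  0.72  1.18  0.    1.24 -0.69]
```

View pics/w8.png

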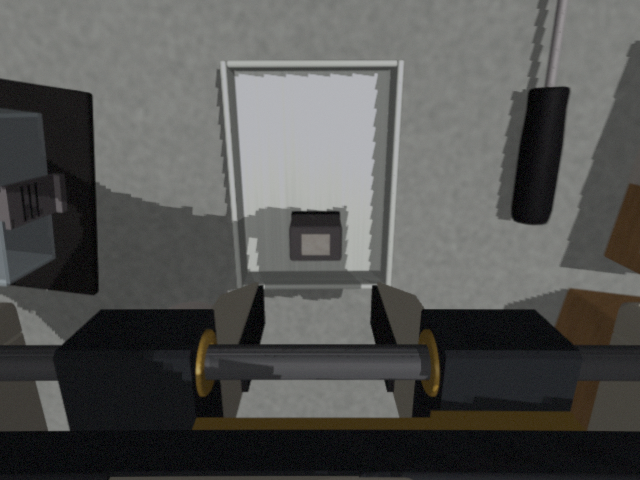

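Emit:
jog_arm(plan=[-6.4,0,0,0,4,-1,0.5,-6.4,0,0,0,9,-2.3,0.5,-6.4,0,0,0,14,-3.6,0.5,-6.4,0,0,0,19,-4.9,0.5,-6.4,0,0,0,24,-6.2,0.5,-6.4,0,0,0.1,29,-7.5,0.5,-6.4,0,0,0.2,30.7,-8,0.5,-6.4,0,0,0.2,30.7,-8,0.5,-6.4,0,0,0.2,30.7,-8,0.5])

```text
time: 12.85
tool_pos: [0.4956, -0.0004, 0.1173]
tool_rot: [2.843, 1.569, 3.085]
contact_force: [-0.5, -0.5, -0.3]
opening: 0.0692
```

```bash
python3 - <<'E'
from h import *
plan([.4973,-.0012,.028],13.8)
E
```

```text
ROT [ 0.07 -0.1  -0.03] SHIFT [ 8.93 -0.13  0.16] jaw now 13.87 tcp [ 4.956e-01 -4.000e-04  1.173e-01] t 12.85 q [-0.16  0.41  1.76 -0.    0.98 -0.4 ]
```

Emit:
jog_arm(plan=[0,0,0,4,-0.1,0.1,0.5,0,0,0,7.5,-0.1,0.1,0.5,0,0,0,8.7,-0.1,0.1,0.5,0,0,0,8.9,-0.1,0.1,0.5,0,0,0,8.9,-0.1,0.1,-1,0,0,0,8.9,-0.1,0.1,-1,0,0,0,8.9,-0.1,0.1,-1,0,0,0,8.9,-0.1,0.1,-1,0,0,0,8.9,-0.1,0.1,-1])

```text
time: 13.75
tool_pos: [0.4977, -0.0014, 0.0299]
tool_rot: [-0.319, 1.57, -0.078]
contact_force: [1.1, 0.7, 4.9]
opening: 0.0337
```

Emit:
jog_arm(plan=[0,0,0,-1,0,0,-1,0,0,0,-4,0,0,-1,0,0,0,-8,0,0,-1,0,0,0,-9,0,0,-1,0,0,0,-9,0,0,-1])

```text
time: 14.25
tool_pos: [0.4985, -0.0015, 0.1213]
tool_rot: [-0.379, 1.566, -0.138]
contact_force: [-0.1, 1.1, -1.7]
opening: 0.0335
```

```bash
python3 - <<'E'
from h import *
plan([.6055,-.228,.10],7.4)
E
```

```text
ROT [6.4  0.24 0.08] SHIFT [  2.19 -24.54   4.98] jaw now 13.8 tcp [ 0.4985 -0.0015  0.1213] t 14.25 q [-0.16  0.41  1.75  0.    0.98 -0.4 ]
```

Emit:
jog_arm(plan=[6.4,0,0,0,-4,0.8,-1,6.4,0,0,0,-9,1.8,-1,6.4,0,0,0.5,-14,2.8,-1,6.4,0,0,1.2,-19,3.8,-1,6.4,0,0,2,-23,4.8,-1,6.4,0,0,2.2,-24.5,5,-1,6.4,0,0,2.2,-24.5,5,-1,6.4,0,0,2.2,-24.5,5,-1,6.4,0,0,2.2,-24.5,5,-1])

```text
time: 15.15
tool_pos: [0.6038, -0.2259, 0.0968]
tool_rot: [2.341, 1.569, 2.471]
contact_force: [-0.0, 0.2, -0.6]
opening: 0.0337
```

```bash
python3 - <<'E'
from h import *
plan([.6055,-.228,.026],7.4)
E
```

```text
ROT [ 0.05 -0.07 -0.07] SHIFT [ 7.08 -0.24  0.15] jaw now 7.45 tcp [ 0.6038 -0.2259  0.0968] t 15.15 q [-0.48  0.68  1.33  0.    1.13 -0.61]
```

Emit:
jog_arm(plan=[0,0,0,3,0,0.2,-1,0,0,0,5.5,0,0.2,-1,0,0,0,6.7,0,0.2,-1,0,0,0,7,0,0.2,-1,0,0,0,7.1,0,0.2,-1,0,0,0,7.1,0,0.2,-1])

```text
time: 15.75
tool_pos: [0.6071, -0.2273, 0.0276]
tool_rot: [-0.555, 1.569, -0.426]
contact_force: [-0.0, 0.8, -0.5]
opening: 0.0335
```

Lower a touch, release, retreat.

Emit:
jog_arm(plan=[0,0,0,0.1,0,0,-1,0,0,0,0.1,0,0,-1,0,0,0,0.1,0,0,0.05,0,0,0,0.1,0,0,0.05,0,0,0,0,0,0,0.05,0,0,0,-2,0,0,0.05,0,0,0,-6,0,0,0.05,0,0,0,-10,0,0,0.05,0,0,0,-10,0,0,0.05])

```text
time: 16.65
tool_pos: [0.6095, -0.2287, 0.1331]
tool_rot: [-0.595, 1.559, -0.466]
contact_force: [0.8, -1.2, 0.2]
opening: 0.0483
```

```bash
python3 - <<'E'
from h import *
snap('wrist','w9')
# fresh B near (.411,.164): pack x axis? print both
plan([.412,.165,.15],139)
plan([.639,.128,.15],74)
E
```

```text
ROT [48.39  0.41  0.07] SHIFT [ -2.25  41.49 -14.38] jaw now 7.39 tcp [ 0.6081 -0.228   0.13  ] t 16.7 q [-0.48  0.65  1.29  0.    1.2  -0.61]
ROT [-66.61   0.17   0.4 ] SHIFT [-2.1  34.9   7.66] jaw now 7.39 tcp [ 0.6081 -0.228   0.13  ] t 16.7 q [-0.48  0.65  1.29  0.    1.2  -0.61]
```

View pics/w9.png

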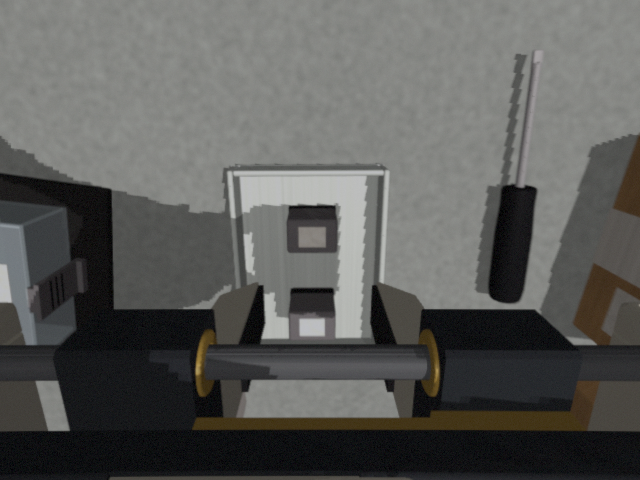

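Emit:
jog_arm(plan=[-8,0,0,-0.2,4,0.9,0.2,-16,0,0,-0.4,8,1.8,0.2,-24,0,0,-0.7,12,2.7,0.2,-32,0,0,-1,17,3.7,0.2,-40,0,0,-1.3,22,4.8,0.2,-48,0,0,-1.5,27,6,0.2,-56,0,0,-1.8,32,7,0.2,-64,0,0,-2,35,7.7,0.2,-66.6,0,0,-2,35,7.7,0.2,-66.6,0,0,-2,35,7.7,0.2])

```text
time: 17.7
tool_pos: [0.6369, 0.1311, 0.1448]
tool_rot: [1.975, 1.568, -3.014]
contact_force: [-0.5, -0.0, -0.6]
opening: 0.055
```

```bash
python3 - <<'E'
from h import *
snap('wrist','w10')
snap('top','t10')
plan([.639,.128,.02],74)
E
```

```text
ROT [-0.11 -0.05 -0.1 ] SHIFT [12.52 -0.23 -0.07] jaw now 73.89 tcp [0.6372 0.1293 0.1452] t 17.8 q [ 0.08  0.64  1.26 -0.    1.25 -1.21]
```

View pics/w10.png

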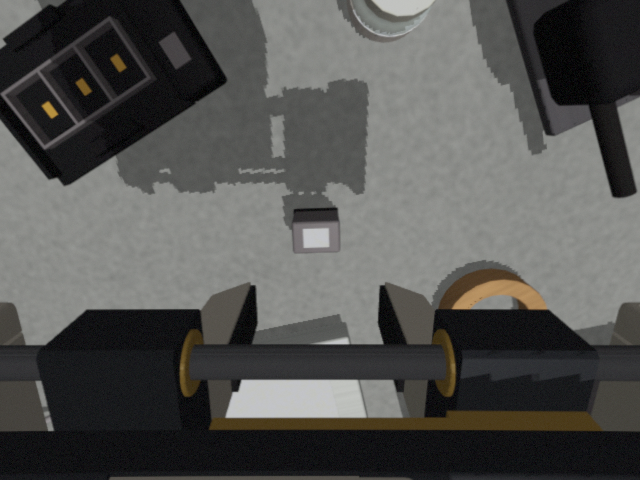

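View pics/t10.png

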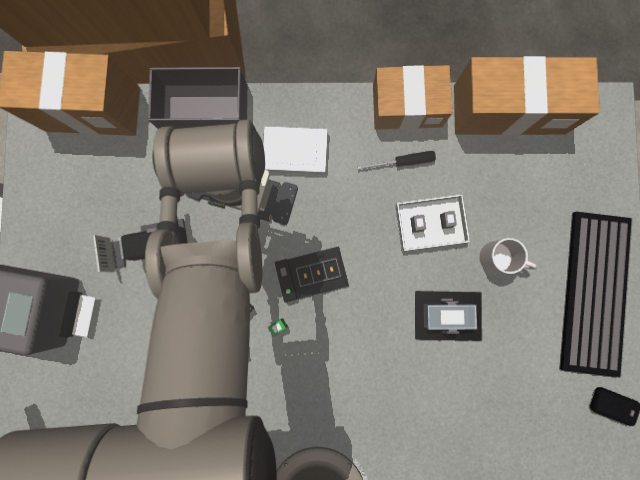

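```bash
python3 - <<'E'
from h import *
w=load('w10');crop('w10',280,200,350,265,10,'w10c')
E
```

```text
(no output)
```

View pics/w10c.png

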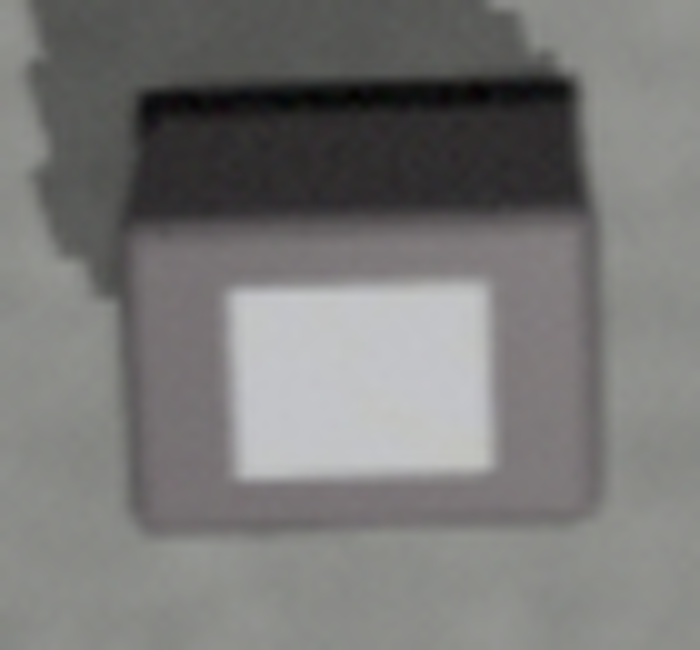

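```bash
python3 - <<'E'
from h import *
w=load('w10');t=load('top0')
P=quad(w,[(123,222),(595,212),(598,520),(135,530)],.042,(280,200),10)
b=[onz(w,280+u/10,200+v/10,0) for u,v in [(140,93),(575,78)]];print(np.round(b,4))
# triangulate label centre
print(tri((w,280+36.3,200+38.0),(t,240+281/14,190+260/14)))
c=P.mean(0); a=np.degrees(np.arctan2(*(P[1]-P[0]+P[2]-P[3])[:2][::-1]))
plan([c[0],c[1],.021],a)
E
```

```text
ctr [0.6387 0.1291 0.042 ] e1 len 0.0331 ang 75.4 e2 0.0229 -14.6
[[0.6242 0.1145 0.    ]
 [0.6325 0.1484 0.    ]]
(array([0.63919233, 0.12825741, 0.03915798]), [0.000990581744330643, 0.000990581744330529])
ROT [-1.52 -0.05 -0.1 ] SHIFT [12.42 -0.17  0.03] jaw now 73.89 tcp [0.6372 0.1293 0.1452] t 17.8 q [ 0.08  0.64  1.26 -0.    1.25 -1.21]
```

Emit:
jog_arm(plan=[-1.5,0,0,4,-0.1,0,0.2,-1.5,0,0,8,-0.1,0,0.2,-1.5,0,0,11,-0.1,0,0.2,-1.5,0,0,12.4,-0.1,0,0.2,-1.5,0,0,12.4,-0.1,0,0.2,-1.5,0,0,12.4,-0.1,0,-1,-1.5,0,0,12.4,-0.1,0,-1,-1.5,0,0,12.4,-0.1,0,-1,-1.5,0,0,12.4,-0.1,0,-1])

```text
time: 18.7
tool_pos: [0.6396, 0.1296, 0.024]
tool_rot: [-1.254, 1.568, 0.064]
contact_force: [-0.4, -0.5, 5.7]
opening: 0.0336
```

Emit:
jog_arm(plan=[0,0,0,-1,0,0,-1,0,0,0,-4,0,0,-1,0,0,0,-8,0,0,-1,0,0,0,-9,0,0,-1,0,0,0,-9,0,0,-1])

```text
time: 19.2
tool_pos: [0.6399, 0.1297, 0.1152]
tool_rot: [-1.214, 1.566, 0.104]
contact_force: [-0.4, 0.4, -1.1]
opening: 0.0338
```

```bash
python3 - <<'E'
from h import *
plan([.4898,.0287,.10],13.9)
E
```

```text
ROT [61.6   0.23  0.19] SHIFT [  1.44  12.   -13.54] jaw now 75.5 tcp [0.6399 0.1297 0.1152] t 19.2 q [ 0.08  0.67  1.29  0.    1.18 -1.23]
```

Emit:
jog_arm(plan=[8,0,0,0.2,2,-2,-1,16,0,0,0.4,4,-4,-1,24,0,0,0.6,6,-6,-1,32,0,0,0.8,8,-8,-1,40,0,0,1,10,-10,-1,48,0,0,1.2,11,-12,-1,56,0,0,1.4,12,-13.5,-1,61.6,0,0,1.4,12,-13.5,-1,61.6,0,0,1.4,12,-13.5,-1,61.6,0,0,1.4,12,-13.5,-1])

```text
time: 20.2
tool_pos: [0.4883, 0.029, 0.0976]
tool_rot: [2.722, 1.569, 2.967]
contact_force: [0.2, 0.3, -1.1]
opening: 0.0336
```

```bash
python3 - <<'E'
from h import *
snap('wrist','w11')
plan([.4898,.0287,.032],13.9)
E
```

```text
ROT [ 0.14 -0.05 -0.03] SHIFT [ 6.57 -0.08  0.13] jaw now 14.04 tcp [0.4885 0.0291 0.0977] t 20.25 q [-0.1   0.43  1.8   0.    0.92 -0.34]
```

View pics/w11.png

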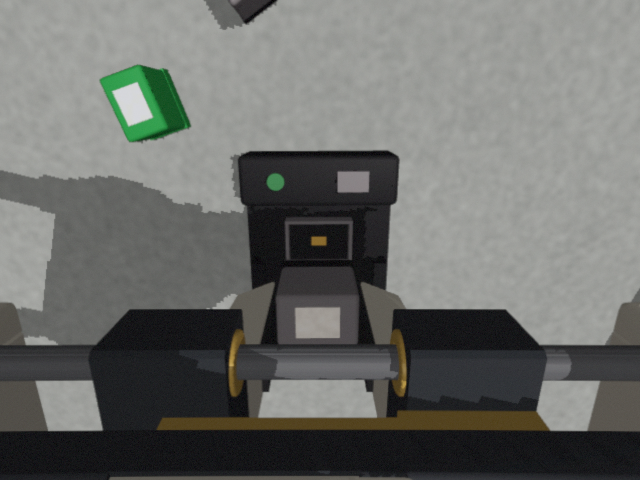

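```bash
python3 - <<'E'
from h import *
w=load('w11');crop('w11',260,200,380,350,5,'w11c')
st=observe();print(onz(w,318,322,.1157)-st['tool_pos'])
E
```

```text
[7.74870811e-05 6.92771288e-04 1.79739088e-02]
```

View pics/w11c.png

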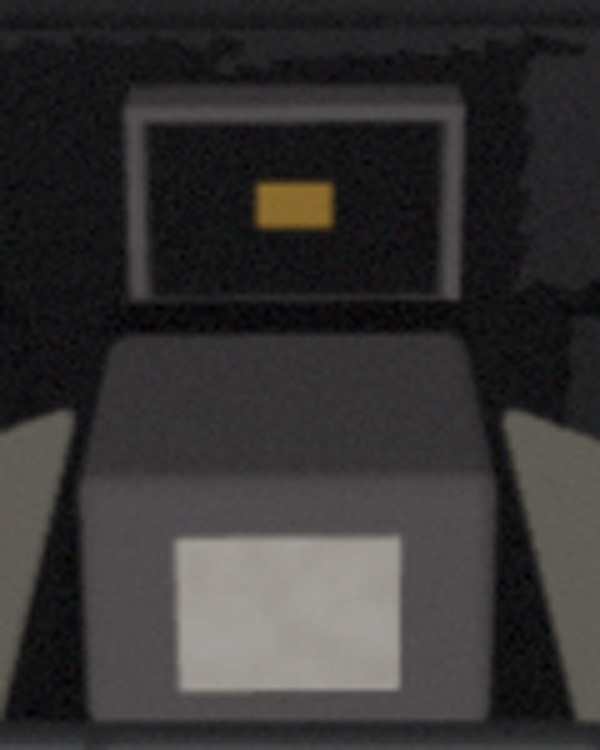

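Emit:
jog_arm(plan=[0,0,0,2.5,-0.1,0.1,-1,0,0,0,4.3,-0.1,0.1,-1,0,0,0,5.3,-0.1,0.1,-1,0,0,0,5.8,-0.1,0.1,-1,0,0,0,6.2,-0.1,0.1,-1,0,0,0,6.4,-0.1,0.1,-1,0,0,0,6.4,-0.1,0.1,-1])

```text
time: 20.95
tool_pos: [0.4901, 0.0282, 0.0346]
tool_rot: [-0.135, 1.57, 0.107]
contact_force: [0.6, -0.2, -0.9]
opening: 0.0338
```

```bash
python3 - <<'E'
from h import *
plan([.4898,.0287,.032],13.9)
E
```

```text
ROT [0.   0.03 0.  ] SHIFT [ 0.26  0.06 -0.02] jaw now 13.9 tcp [0.4901 0.0282 0.0346] t 20.95 q [-0.1   0.53  1.85  0.    0.76 -0.34]
```

Emit:
jog_arm(plan=[0,0,0,0.2,0.1,0,-1,0,0,0,0.3,0.1,0,-1,0,0,0,0.3,0.1,0,-1,0,0,0,0.3,0.1,0,0.1,0,0,0,0.3,0.1,0,0.1,0,0,0,-1,0.1,0,0.2,0,0,0,-5,0.1,0,0.2,0,0,0,-9,0.1,0,0.2,0,0,0,-11,0.1,0,0.2,0,0,0,-11,0.1,0,0.2])

```text
time: 21.95
tool_pos: [0.4915, 0.029, 0.1473]
tool_rot: [-0.328, 1.564, -0.085]
contact_force: [0.6, 0.4, -1.0]
opening: 0.055
```

```bash
python3 - <<'E'
from h import *
snap('wrist','w12');crop('w12',240,80,400,300,3.2,'w12c')
plan([.412,.165,.15],139)
E
```

```text
ROT [ 5.489e+01  1.800e-01 -3.000e-02] SHIFT [-0.49 15.08 -4.34] jaw now 13.89 tcp [0.4904 0.0291 0.1454] t 22.0 q [-0.1   0.36  1.74  0.    1.04 -0.34]
```

View pics/w12c.png

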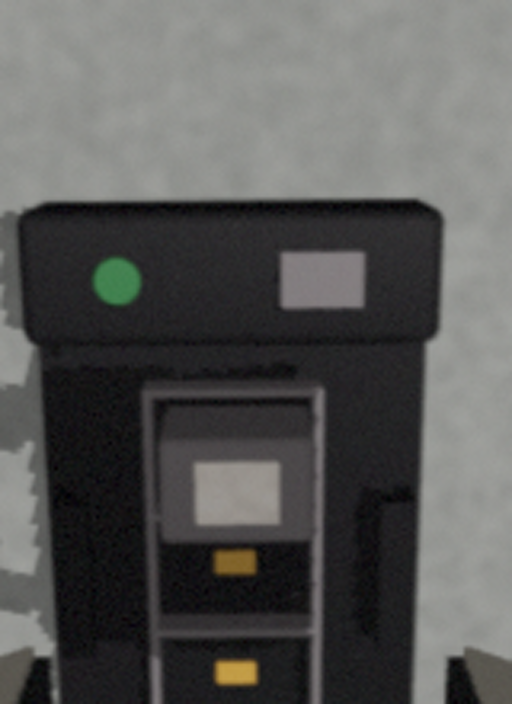

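Emit:
jog_arm(plan=[8,0,0,0,2.5,-0.7,0.2,16,0,0,0,5,-1.4,0.2,24,0,0,0,7.5,-2.1,0.2,32,0,0,0,10,-2.8,0.2,40,0,0,0,12.5,-3.5,0.2,48,0,0,0,15,-4.3,0.2,54.9,0,0,0,15.1,-4.3,0.2,54.9,0,0,0,15.1,-4.3,0.2,54.9,0,0,0,15.1,-4.3,0.2])

```text
time: 22.9
tool_pos: [0.4113, 0.1652, 0.1434]
tool_rot: [-2.181, 1.569, -2.894]
contact_force: [0.6, -0.2, -0.8]
opening: 0.0548
```

```bash
python3 - <<'E'
from h import *
snap('wrist','w13');crop('w13',240,160,400,280,5,'w13c')
plan([.412,.165,.021],139)
E
```

```text
ROT [ 0.13 -0.05  0.06] SHIFT [12.26  0.05  0.05] jaw now -40.87 tcp [0.4115 0.165  0.1436] t 22.95 q [ 0.21  0.29  1.86 -0.    0.99  0.92]
```

View pics/w13.png

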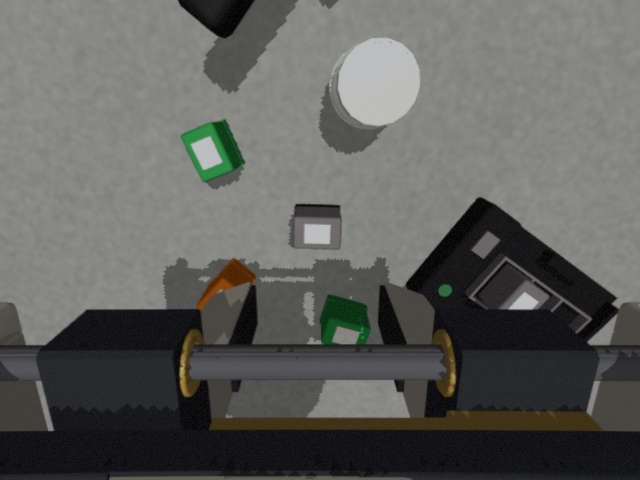

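View pics/w13c.png

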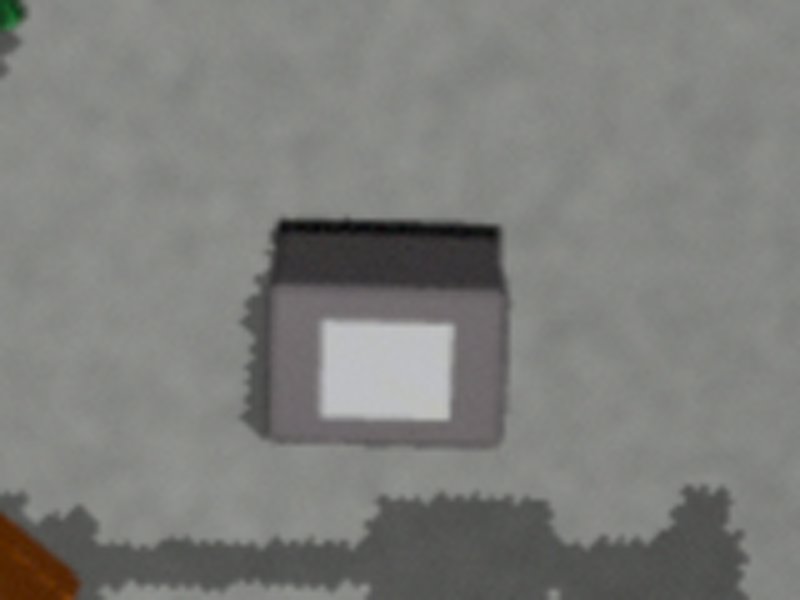

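```bash
python3 - <<'E'
from h import *
w=load('w13');t=load('top0')
P=quad(w,[(272,284),(505,290),(502,444),(267,438)],.042,(240,160),5)
print(tri((w,240+387/5,160+370/5),(t,220+219/10,290+209/10)))
c=P.mean(0); a=np.degrees(np.arctan2(*(P[1]-P[0]+P[2]-P[3])[:2][::-1]))
plan([c[0],c[1],.021],a)
E
```

```text
ctr [0.4124 0.1657 0.042 ] e1 len 0.0328 ang -42.4 e2 0.0227 -132.3
(array([0.41093342, 0.1646346 , 0.03936606]), [0.0005165776825701603, 0.0005165776825702799])
ROT [ 1.54 -0.05  0.07] SHIFT [12.26  0.13  0.03] jaw now -40.87 tcp [0.4115 0.165  0.1436] t 22.95 q [ 0.21  0.29  1.86 -0.    0.99  0.92]
```

Emit:
jog_arm(plan=[1.5,0,0,4,0.1,0,0.2,1.5,0,0,8,0.1,0,0.2,1.5,0,0,11,0.1,0,0.2,1.5,0,0,12.3,0.1,0,0.2,1.5,0,0,12.3,0.1,0,0.2,1.5,0,0,12.3,0.1,0,-1,1.5,0,0,12.3,0.1,0,-1,1.5,0,0,12.3,0.1,0,-1,1.5,0,0,12.3,0.1,0,-1])

```text
time: 23.85
tool_pos: [0.413, 0.1663, 0.0222]
tool_rot: [0.957, 1.569, 0.215]
contact_force: [-0.7, -0.8, 4.3]
opening: 0.0339
```

Emit:
jog_arm(plan=[0,0,0,-1,0,0,-1,0,0,0,-4,0,0,-1,0,0,0,-8,0,0,-1,0,0,0,-9,0,0,-1,0,0,0,-9,0,0,-1])

```text
time: 24.35
tool_pos: [0.4133, 0.1664, 0.1132]
tool_rot: [0.968, 1.566, 0.227]
contact_force: [0.2, -0.1, -1.2]
opening: 0.0342
```

```bash
python3 - <<'E'
from h import *
plan([.5048,-.0314,.11],13.9)
E
```

```text
ROT [-56.4    0.24  -0.12] SHIFT [ 0.34 -8.4  20.11] jaw now -42.5 tcp [0.4133 0.1664 0.1132] t 24.35 q [0.21 0.33 1.9  0.   0.91 0.95]
```

Emit:
jog_arm(plan=[-8,0,0,0,-1.2,2.9,-1,-16,0,0,0,-2.4,5.8,-1,-24,0,0,0,-3.6,8.7,-1,-32,0,0,0,-4.8,11.6,-1,-40,0,0,0,-6,14.5,-1,-48,0,0,0.1,-7.2,17.4,-1,-56,0,0,0.2,-8.4,20.1,-1,-56.4,0,0,0.3,-8.4,20.1,-1,-56.4,0,0,0.3,-8.4,20.1,-1,-56.4,0,0,0.3,-8.4,20.1,-1])

```text
time: 25.35
tool_pos: [0.5026, -0.0307, 0.1074]
tool_rot: [2.561, 1.568, 2.802]
contact_force: [0.2, 0.5, -1.1]
opening: 0.0338
```

```bash
python3 - <<'E'
from h import *
snap('wrist','w14')
plan([.5048,-.0314,.031],13.9)
E
```

```text
ROT [-0.03 -0.08 -0.06] SHIFT [ 7.67 -0.13  0.18] jaw now 13.87 tcp [ 0.5028 -0.0306  0.1077] t 25.4 q [-0.21  0.44  1.74  0.    0.96 -0.46]
```

View pics/w14.png

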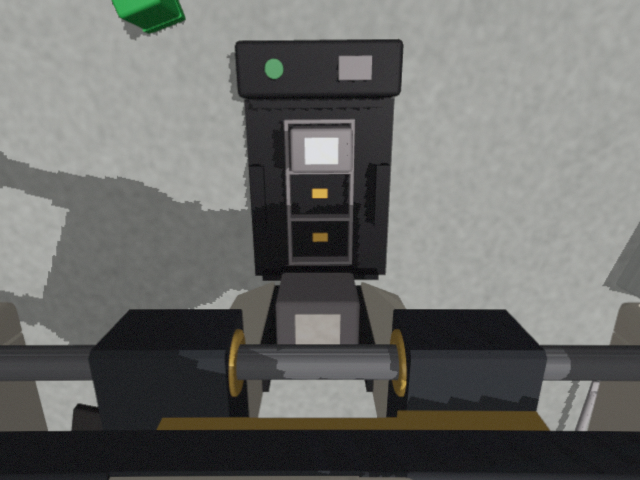

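```bash
python3 - <<'E'
from h import *
w=load('w14');st=observe();print(onz(w,318,329,.1277)-st['tool_pos'], onz(w,320,237.5,.0085),onz(w,320,193.5,.0085))
E
```

```text
[ 0.00055204 -0.00118321  0.01999956] [ 0.50469521 -0.03172425  0.0085    ] [ 0.49722024 -0.00149954  0.0085    ]
```

Emit:
jog_arm(plan=[0,0,0,3,-0.1,0.2,-1,0,0,0,5,-0.1,0.2,-1,0,0,0,6,-0.1,0.2,-1])

```text
time: 25.7
tool_pos: [0.5046, -0.0309, 0.0468]
tool_rot: [2.64, 1.568, 2.883]
contact_force: [-0.7, 0.2, -1.7]
opening: 0.034
```

```bash
python3 - <<'E'
from h import *
plan([.5048,-.0314,.031],13.9)
E
```

```text
ROT [ 0.03 -0.14 -0.08] SHIFT [ 1.58 -0.05  0.01] jaw now 13.93 tcp [ 0.5046 -0.0309  0.0468] t 25.7 q [-0.21  0.53  1.8   0.    0.82 -0.46]
```

Emit:
jog_arm(plan=[0,0,0,0.4,0,0,-1,0,0,0,0.8,0,0,-1,0,0,0,1.2,0,0,-1,0,0,0,1.4,0,0,-1,0,0,0,1.4,0,0,-1])

```text
time: 26.2
tool_pos: [0.5059, -0.0319, 0.0344]
tool_rot: [0.692, 1.57, 0.934]
contact_force: [0.3, 2.4, -2.8]
opening: 0.0339
```

Emit:
jog_arm(plan=[0,0,0,0.2,0.05,-0.05,-1,0,0,0,0.4,0.05,-0.05,-1,0,0,0,0.4,0.05,-0.05,-1])

```text
time: 26.5
tool_pos: [0.5054, -0.0319, 0.0303]
tool_rot: [-0.587, 1.57, -0.344]
contact_force: [0.2, 0.2, -1.9]
opening: 0.0339
```

Pack is at the floor; release and retreat.

Emit:
jog_arm(plan=[0,0,0,0.1,0,0,0.1,0,0,0,0.1,0,0,0.1,0,0,0,-1,0,0,0.2,0,0,0,-5,0,0,0.2,0,0,0,-9,0,0,0.2,0,0,0,-11,0,0,0.2,0,0,0,-11,0,0,0.2])

```text
time: 27.2
tool_pos: [0.5073, -0.0321, 0.1443]
tool_rot: [-0.45, 1.563, -0.208]
contact_force: [-0.2, -0.4, 0.3]
opening: 0.0548
```

```bash
python3 - <<'E'
from h import *
snap('wrist','w15');snap('top','t15');snap('side','s15')
plan([.399,-.293,.14],0)
E
```

```text
ROT [13.89 -0.05 -0.02] SHIFT [-1.000e-02 -2.284e+01 -1.654e+01] jaw now 13.89 tcp [ 0.5047 -0.0316  0.1399] t 27.35 q [-0.21  0.4   1.7   0.    1.04 -0.46]
```

View pics/w15.png

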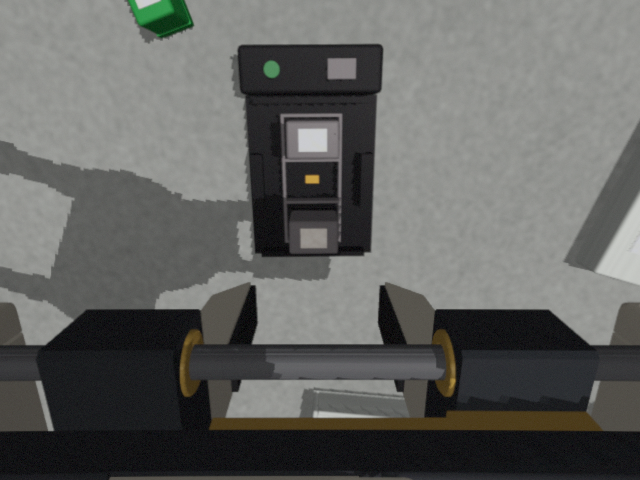

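View pics/t15.png

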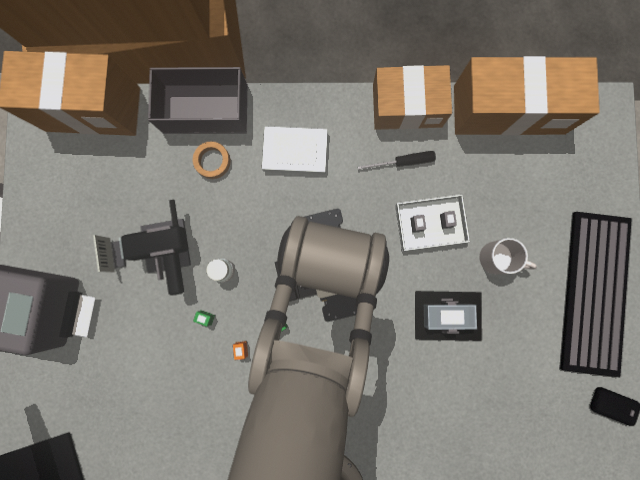

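View pics/s15.png

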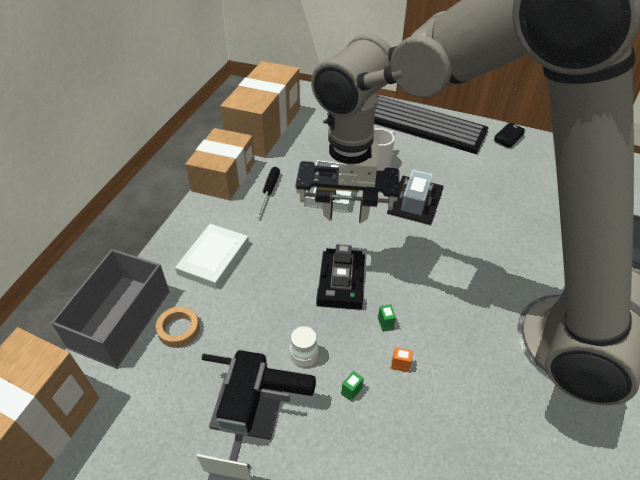

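Emit:
jog_arm(plan=[4,0,0,-1,-4,-2.9,1,8,0,0,-2,-8,-5.8,1,13.9,0,0,-4,-12,-8.7,1,13.9,0,0,-4,-16,-11.6,1,13.9,0,0,-4,-20,-14.5,1,13.9,0,0,-4,-22.8,-16.5,1,13.9,0,0,-4,-22.8,-16.5,1,13.9,0,0,-4,-22.8,-16.5,1])

```text
time: 28.15
tool_pos: [0.399, -0.2926, 0.179]
tool_rot: [2.219, 1.568, 2.216]
contact_force: [1.1, 0.1, -0.3]
opening: 0.092
```

```bash
python3 - <<'E'
from h import *
snap('wrist','w16');crop('w16',240,100,400,300,3.5,'w16c')
plan([.399,-.293,.026],0)
E
```

```text
ROT [-0.04 -0.09 -0.13] SHIFT [15.32 -0.16 -0.02] jaw now -0.04 tcp [ 0.3995 -0.2918  0.1792] t 28.2 q [-0.79  0.33  1.68  0.    1.13 -0.79]
```

View pics/w16.png

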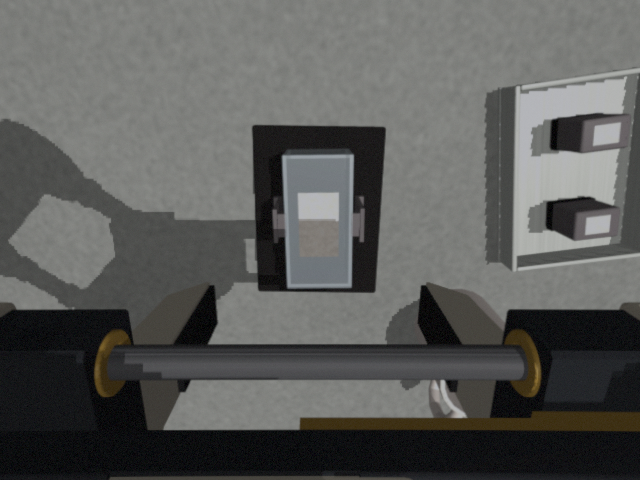

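View pics/w16c.png

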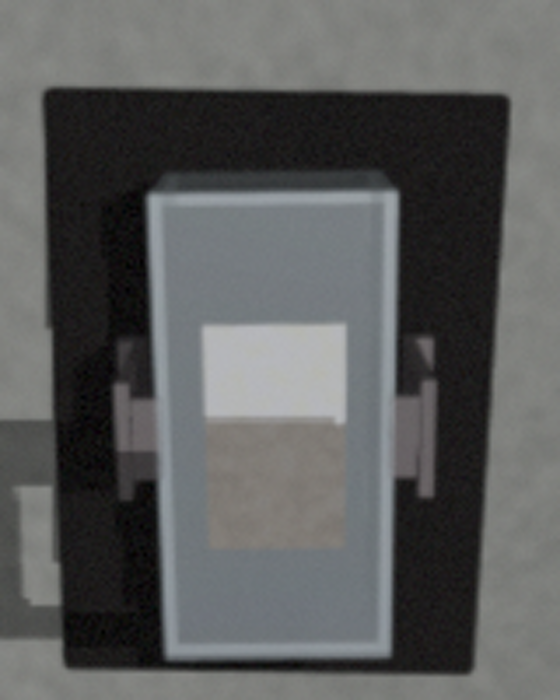

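```bash
python3 - <<'E'
from h import *
w=load('w16')
P=quad(w,[(149,193),(399,190),(391,658),(165,660)],.056,(240,100),3.5)
c=P.mean(0)
plan([c[0],c[1],.026],0.3)
E
```

```text
ctr [ 0.4002 -0.2919  0.056 ] e1 len 0.0511 ang 0.5 e2 0.1046 -89.7
ROT [-0.34 -0.09 -0.13] SHIFT [15.32 -0.05  0.1 ] jaw now -0.04 tcp [ 0.3995 -0.2918  0.1792] t 28.2 q [-0.79  0.33  1.68  0.    1.13 -0.79]
```

Emit:
jog_arm(plan=[-0.3,0,0,4,-0.1,0.1,1,-0.3,0,0,8,-0.1,0.1,1,-0.3,0,0,12,-0.1,0.1,1,-0.3,0,0,14.5,-0.1,0.1,1,-0.3,0,0,15.2,-0.1,0.1,1,-0.3,0,0,15.2,-0.1,0.1,1])

```text
time: 28.8
tool_pos: [0.401, -0.2922, 0.0276]
tool_rot: [2.266, 1.568, 2.273]
contact_force: [-0.3, -0.1, 0.3]
opening: 0.0919
```

Emit:
jog_arm(plan=[0,0,0,0,0,0,-1,0,0,0,0,0,0,-1,0,0,0,0,0,0,-1,0,0,0,0,0,0,-1,0,0,0,0,0,0,-1,0,0,0,0,0,0,-1], newtons=25)

```text
time: 29.4
tool_pos: [0.4011, -0.294, 0.0292]
tool_rot: [-0.703, 1.569, -0.698]
contact_force: [-0.4, 1.6, 7.2]
opening: 0.0569
```

Emit:
jog_arm(plan=[0,0,0,-1,0,0,-1,0,0,0,-4,0,0,-1,0,0,0,-8,0,0,-1,0,0,0,-12,0,0,-1,0,0,0,-12,0,0,-1,0,0,0,-12,0,0,-1])

```text
time: 30.0
tool_pos: [0.4009, -0.2937, 0.1491]
tool_rot: [-0.741, 1.569, -0.736]
contact_force: [-0.2, -0.3, -1.9]
opening: 0.0569
```

```bash
python3 - <<'E'
from h import *
plan([.4973,-.0012,.145],13.9)
E
```

```text
ROT [-13.62   0.07   0.08] SHIFT [ 0.38 29.21  9.79] jaw now 0.28 tcp [ 0.4009 -0.2937  0.1491] t 30.0 q [-0.79  0.37  1.72  0.    1.05 -0.79]
```

Emit:
jog_arm(plan=[-4,0,0,0,4,1.3,-1,-8,0,0,0,8,2.7,-1,-13.6,0,0,0,12,4,-1,-13.6,0,0,0,16,5.4,-1,-13.6,0,0,0,20,6.7,-1,-13.6,0,0,0,24,8,-1,-13.6,0,0,0.3,27.5,9.4,-1,-13.6,0,0,0.4,29.1,9.8,-1,-13.6,0,0,0.4,29.1,9.8,-1,-13.6,0,0,0.4,29.1,9.8,-1])

```text
time: 31.0
tool_pos: [0.4964, -0.0021, 0.1429]
tool_rot: [2.847, 1.568, 3.09]
contact_force: [-0.3, 0.2, -2.5]
opening: 0.0569
```

```bash
python3 - <<'E'
from h import *
snap('wrist','w17')
plan([.4977,-.0028,.0292],13.9)
E
```

```text
ROT [-0.02 -0.13 -0.04] SHIFT [11.41 -0.05  0.14] jaw now 13.88 tcp [ 0.4965 -0.0027  0.1433] t 31.05 q [-0.16  0.38  1.72 -0.    1.04 -0.4 ]
```

View pics/w17.png

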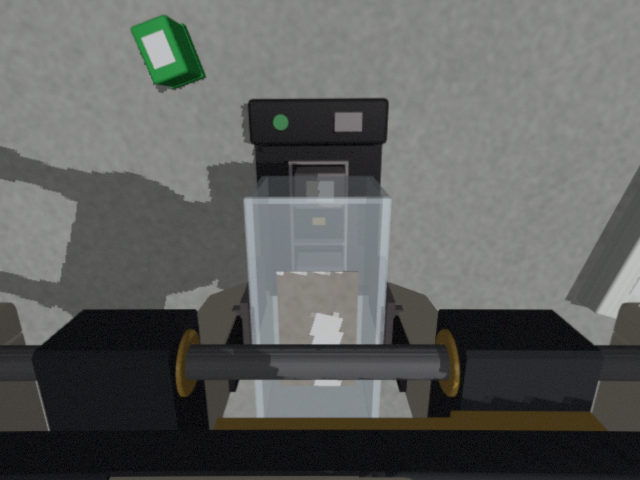

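```bash
python3 - <<'E'
from h import *
w=load('w17');st=observe()
m=(onz(w,247,200.5,.170)+onz(w,388.5,200.5,.170))/2; print('w',np.linalg.norm(onz(w,247,200.5,.170)-onz(w,388.5,200.5,.170)))
print((toolR(st).T@(m-st['tool_pos']))*1000)
E
```

```text
w 0.0487895673252863
[-26.68788622  53.97468489   0.30296128]
```

Emit:
jog_arm(plan=[0,0,0,3,-0.1,0.1,-1,0,0,0,6,-0.1,0.1,-1,0,0,0,8.5,-0.1,0.1,-1,0,0,0,9.5,-0.1,0.1,-1,0,0,0,9.5,-0.1,0.1,-1])

```text
time: 31.55
tool_pos: [0.4975, -0.0037, 0.0482]
tool_rot: [2.748, 1.568, 2.989]
contact_force: [-0.7, 0.2, -2.2]
opening: 0.0571
```

```bash
python3 - <<'E'
from h import *
snap('wrist','w18');snap('side','s18');crop('s18',280,180,400,310,5,'s18c')
plan([.4977,-.0028,.0292],13.9)
E
```

```text
ROT [-0.06  0.06  0.02] SHIFT [ 2.09  0.1  -0.13] jaw now 13.84 tcp [ 0.4991 -0.0035  0.0501] t 31.65 q [-0.16  0.52  1.81  0.    0.81 -0.4 ]
```

View pics/w18.png

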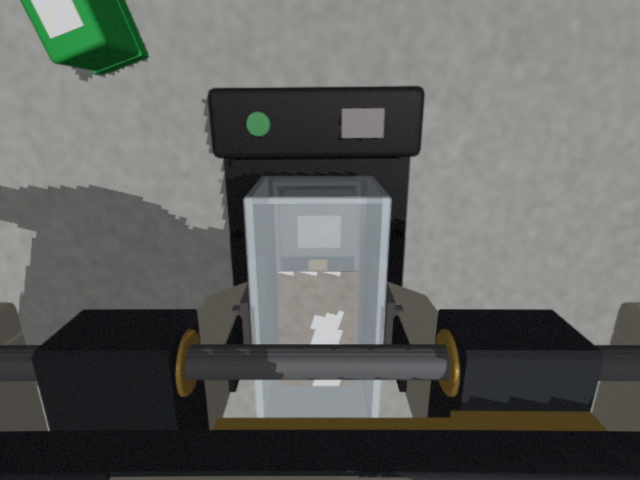

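View pics/s18c.png

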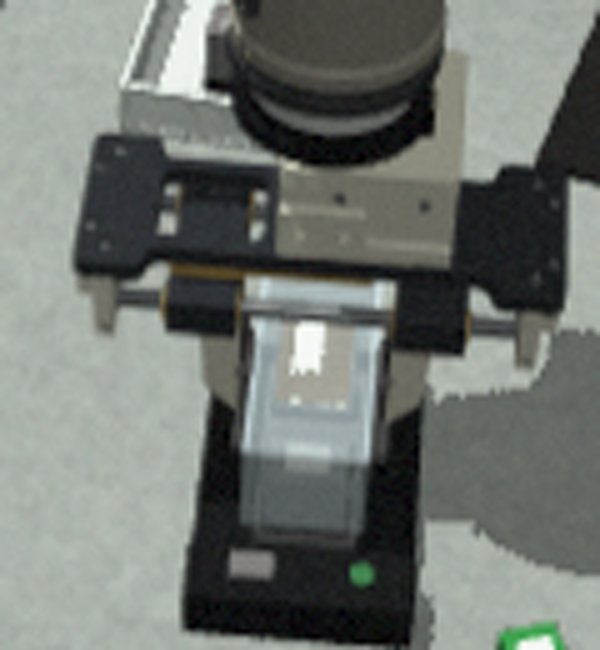

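Emit:
jog_arm(plan=[0,0,0,0.3,0.1,-0.1,-1,0,0,0,0.7,0.1,-0.1,-1,0,0,0,1.1,0.1,-0.1,-1,0,0,0,1.1,0.1,-0.1,-1])

```text
time: 32.05
tool_pos: [0.4971, -0.0021, 0.038]
tool_rot: [2.65, 1.57, 2.893]
contact_force: [-0.4, 0.6, -2.1]
opening: 0.0567
```

```bash
python3 - <<'E'
from h import *
plan([.4977,-.0028,.0292],13.9);print(observe()['contact_force'])
E
```

```text
ROT [-0.   -0.03 -0.02] SHIFT [ 0.88 -0.09  0.04] jaw now 13.9 tcp [ 0.4971 -0.0021  0.038 ] t 32.05 q [-0.16  0.53  1.83  0.    0.78 -0.4 ]
[-0.44657911  0.64182693 -2.1270463 ]
```

Emit:
jog_arm(plan=[0,0,0,0.4,-0.05,0,-1,0,0,0,0.7,-0.05,0,-1,0,0,0,0.9,-0.05,0,-1,0,0,0,1,-0.05,0,-1,0,0,0,1,-0.05,0,-1])

```text
time: 32.55
tool_pos: [0.4974, -0.0026, 0.0292]
tool_rot: [-0.425, 1.571, -0.183]
contact_force: [-3.9, -0.0, 8.6]
opening: 0.0571
```

Emit:
jog_arm(plan=[0,0,0,0.1,0,0,-1,0,0,0,0.1,0,0,-1,0,0,0,0.1,0,0,1,0,0,0,0.1,0,0,1,0,0,0,0.1,0,0,1,0,0,0,0.1,0,0,1,0,0,0,0.1,0,0,1])

```text
time: 33.25
tool_pos: [0.4976, -0.0027, 0.0272]
tool_rot: [0.627, 1.571, 0.869]
contact_force: [-0.3, -0.1, -0.4]
opening: 0.0899
```

Emit:
jog_arm(plan=[0,0,0,-2,0,0,1,0,0,0,-6,0,0,1,0,0,0,-11,0,0,1,0,0,0,-16,0,0,1,0,0,0,-18,0,0,1,0,0,0,-18,0,0,1,0,0,0,-18,0,0,1])

```text
time: 33.95
tool_pos: [0.4972, -0.0026, 0.2068]
tool_rot: [2.584, 1.57, 2.826]
contact_force: [-0.2, -0.7, -0.8]
opening: 0.092
```

```bash
python3 - <<'E'
from h import *
snap('wrist','w20');snap('side','s20');crop('s20',300,220,380,320,6,'s20c');crop('w20',250,95,390,285,4,'w20c')
E
```

```text
(no output)
```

View pics/s20c.png

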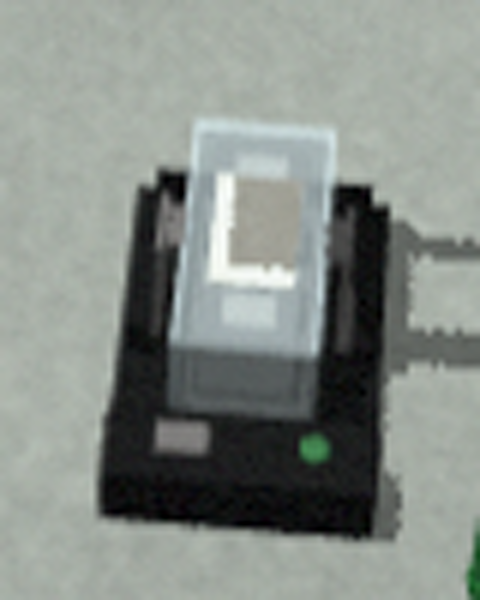

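View pics/w20c.png

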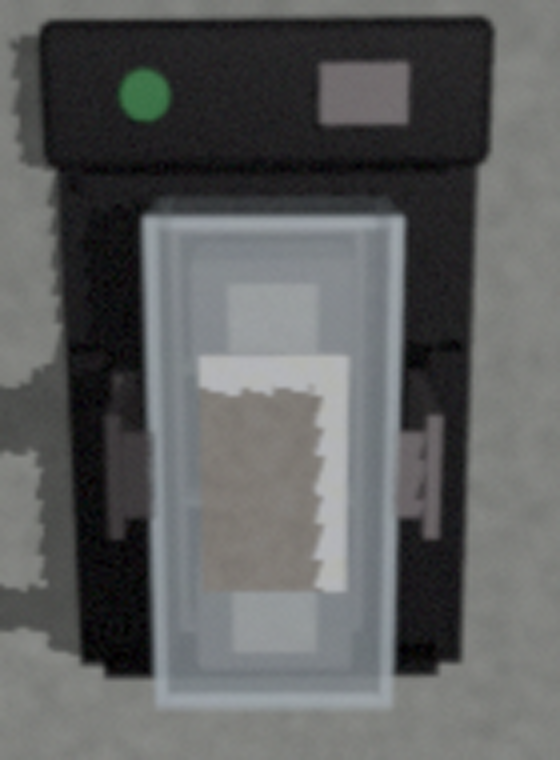

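```bash
python3 - <<'E'
from h import *
w=load('w20');o=(250,95)
quad(w,[(143,216),(405,215),(393,706),(157,708)],.056,o,4)
Q=quad(w,[(43,24),(492,22),(487,161),(49,163)],.03,o,4)
q=[onz(w,250+u/4,95+v/4,.008) for u,v in [(82,661),(461,659)]]; print(np.round(q,4), np.mean(q,0), np.mean(q,0)+.06*np.array([-.2402,.9707,0]))
t=snap('top','t20'); crop('t20',250,235,370,315,6,'t20c')
E
```

```text
ctr [ 4.977e-01 -3.000e-04  5.600e-02] e1 len 0.051 ang 14.2 e2 0.1038 -76.0
ctr [0.4787 0.0714 0.03  ] e1 len 0.0915 ang 14.1 e2 0.0274 -76.0
[[ 0.4662 -0.0701  0.008 ]
 [ 0.5568 -0.0472  0.008 ]] [ 0.51153056 -0.05867152  0.008     ] [ 4.97118564e-01 -4.29523054e-04  8.00000000e-03]
```

```bash
python3 - <<'E'
from h import *
t=load('top0')
e=onz(t,176.5,292.9,.086);print(e)
l=onz(t,90+298/4,190+265/4,.086);l2=onz(t,90+315/4,190+415/4,.086);print(l,l2,np.degrees(np.arctan2(*(l-l2)[:2][::-1])))
a=np.radians(6.5);s=e+.052*np.array([np.cos(a),np.sin(a),0]);print(s)
plan([s[0],s[1],.2],96.5)
crop('s20',180,320,340,480,5,'s20d')
E
```

```text
[0.45080459 0.29532869 0.086     ]
[0.5283806  0.32318107 0.086     ] [0.44895958 0.31177748 0.086     ] 8.170913699369555
[0.50247033 0.30121526 0.086     ]
ROT [-82.62  -0.09  -0.2 ] SHIFT [ 0.57 29.35  7.86] jaw now 13.88 tcp [ 0.4966 -0.0025  0.2056] t 34.1 q [-0.16  0.31  1.63  0.    1.2  -0.4 ]
```

View pics/s20d.png

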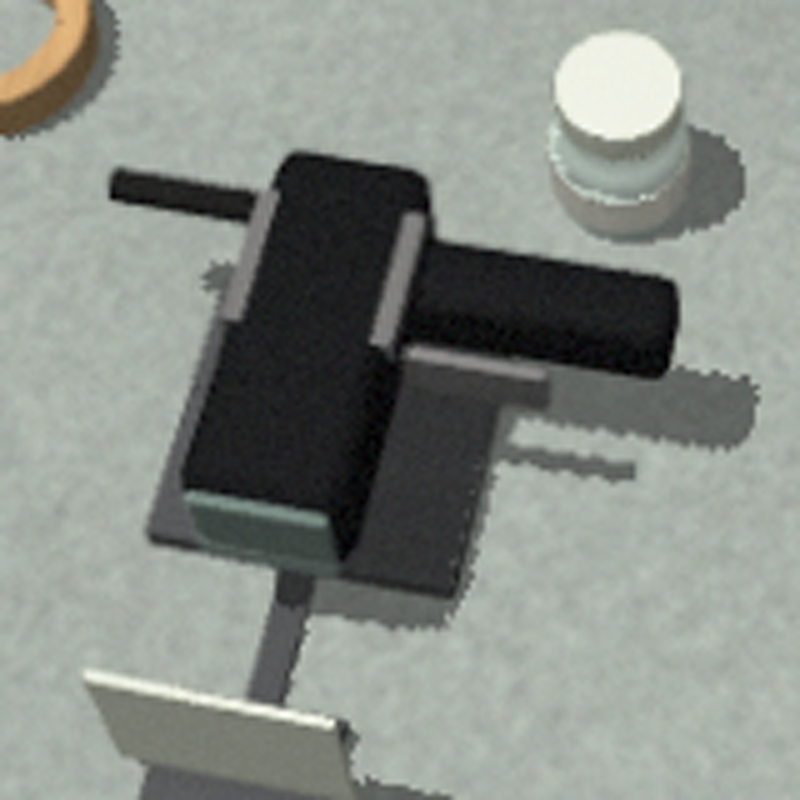

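Emit:
jog_arm(plan=[-8,0,0,0.2,3,0.8,0.4,-16,0,0,0.2,6,1.6,0.4,-24,0,0,0.2,9,2.4,0.4,-32,0,0,0.3,12,3.2,0.4,-40,0,0,0.3,15,4,0.4,-48,0,0,0.4,18,5,0.4,-56,0,0,0.4,21,6,0.4,-64,0,0,0.5,25,7,0.4,-72,0,0,0.5,28,7.9,0.4,-80,0,0,0.5,29.4,7.9,0.4])

```text
time: 35.1
tool_pos: [0.5029, 0.3042, 0.2003]
tool_rot: [1.661, 1.568, -2.975]
contact_force: [-0.1, -1.9, -0.7]
opening: 0.0645
```

```bash
python3 - <<'E'
from h import *
plan([.5025,.3012,.2],97)
snap('wrist','w21')
E
```

```text
ROT [-2.66 -0.01 -0.15] SHIFT [ 0.03  0.07 -0.3 ] jaw now 94.34 tcp [0.5029 0.3042 0.2003] t 35.1 q [ 0.41  0.48  1.38  0.    1.28 -1.23]
```

View pics/w21.png

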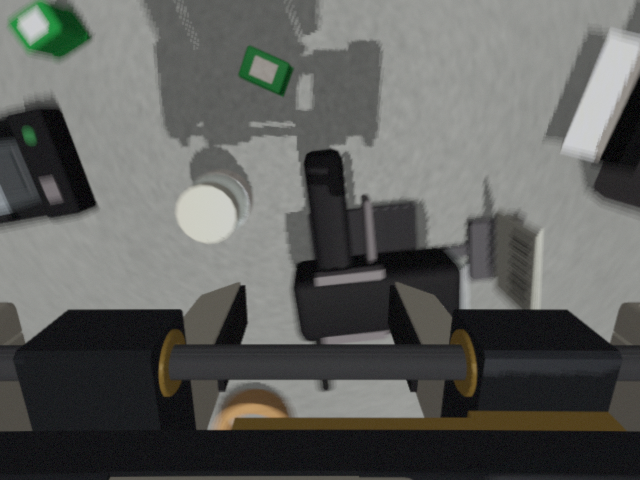

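Emit:
jog_arm(plan=[-2.6,0,0,0,0,0,0.4,-2.6,0,0,0,0,0,0.4,-2.6,0,0,0,0,0,0.4])

```text
time: 35.45
tool_pos: [0.5035, 0.301, 0.2015]
tool_rot: [1.917, 1.569, -2.686]
contact_force: [0.2, -0.4, 1.0]
opening: 0.0642
```

```bash
python3 - <<'E'
from h import *
plan([.5025,.3012,.2],97)
snap('wrist','w22');crop('w22',270,130,470,280,4,'w22c')
E
```

```text
ROT [-0.69 -0.03 -0.08] SHIFT [0.15 0.09 0.03] jaw now 96.31 tcp [0.5035 0.301  0.2015] t 35.45 q [ 0.41  0.48  1.39 -0.    1.28 -1.27]
```

View pics/w22c.png

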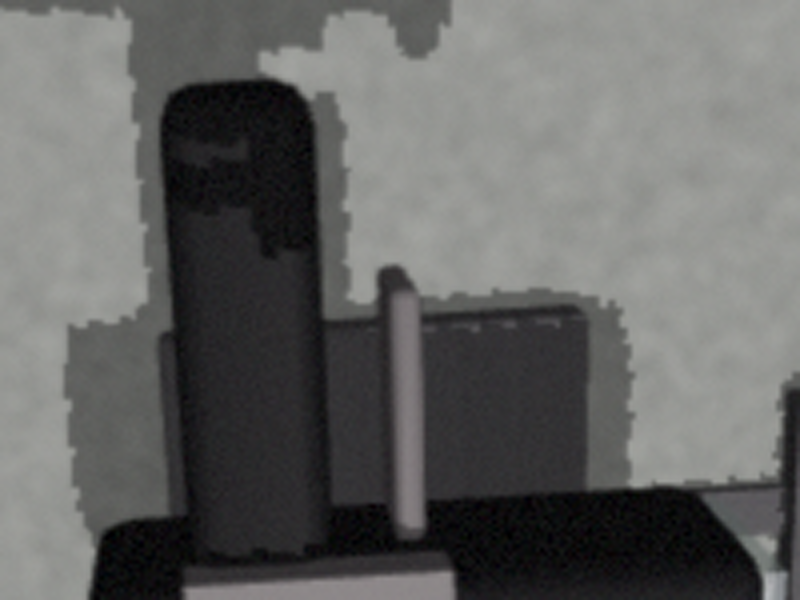

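```bash
python3 - <<'E'
from h import *
w=load('w22');P=lambda u,v,z: onz(w,270+u/4,130+v/4,z)
gl=[P(170,200,.08),P(202,520,.08)];gr=[P(317,200,.08),P(327,520,.08)]
for L in (gl,gr): d=L[1]-L[0];print(np.degrees(np.arctan2(d[1],d[0])),np.round(L,4))
to=[P(418,300,.082),P(425,520,.082)];ti=[P(391,300,.082),P(398,520,.082)]
for L in (to,ti): d=L[1]-L[0];print(np.degrees(np.arctan2(d[1],d[0])),np.round(L,4))
print('end',P(240,82,.08),P(240,82,.07),'bar',P(265,550,.086),P(270,570,.095))
yaw=np.radians(7.0)
ax=np.array([np.cos(yaw),np.sin(yaw),0]);ay=np.array([-ax[1],ax[0],0])
st=observe()['tool_pos']
for n,p in [('gl',gl),('gr',gr),('to',to),('ti',ti)]:
  print(n,[np.round([(q-st)@ax*1000,(q-st)@ay*1000],1) for q in p])
e=P(240,82,.08); print('end',(e-st)@ax*1000,(e-st)@ay*1000)
E
```

```text
11.72303359004694 [[0.4687 0.2929 0.08  ]
 [0.5298 0.3056 0.08  ]]
9.473608146452877 [[0.4658 0.3194 0.08  ]
 [0.5271 0.3296 0.08  ]]
10.597609177078352 [[0.4817 0.34   0.082 ]
 [0.5243 0.348  0.082 ]]
10.295553447231034 [[0.4823 0.3351 0.082 ]
 [0.5249 0.3428 0.082 ]]
end [0.44658089 0.30302982 0.08      ] [0.44749736 0.30343836 0.07      ] bar [0.5321843 0.3178832 0.086    ] [0.53237903 0.31842887 0.095     ]
gl [array([-35.6,  -3.8]), array([26.5,  1.3])]
gr [array([-35.2,  22.8]), array([26.8, 25.5])]
to [array([-16.9,  41.3]), array([26.3, 44. ])]
ti [array([-17. ,  36.4]), array([26.2, 38.9])]
end -56.33855653062119 8.918438704166496
```

```bash
python3 - <<'E'
from h import *
plan([.4973,.3166,.125],100.3)
E
```

```text
ROT [-3.98 -0.02 -0.06] SHIFT [7.68 0.45 1.62] jaw now 96.32 tcp [0.5036 0.301  0.2018] t 35.5 q [ 0.41  0.48  1.39 -0.    1.28 -1.27]
```

Emit:
jog_arm(plan=[-4,0,0,3,0.5,1.6,0.5,-4,0,0,6,0.5,1.6,0.5,-4,0,0,7.7,0.5,1.6,0.5,-4,0,0,7.7,0.5,1.6,0.5,-4,0,0,7.7,0.5,1.6,0.5])

```text
time: 36.0
tool_pos: [0.4972, 0.3168, 0.1257]
tool_rot: [-1.151, 1.571, 0.602]
contact_force: [0.3, 0.5, -0.5]
opening: 0.0689
```

```bash
python3 - <<'E'
from h import *
snap('wrist','w23')
plan([.4973,.3166,.051],100.3)
E
```

```text
ROT [0.12 0.03 0.1 ] SHIFT [ 7.54  0.05 -0.04] jaw now 100.42 tcp [0.4976 0.317  0.1264] t 36.05 q [ 0.44  0.55  1.48  0.    1.11 -1.32]
```

View pics/w23.png

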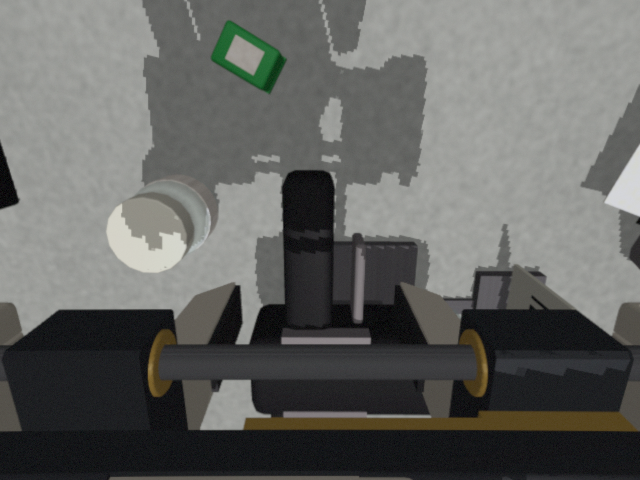

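```bash
python3 - <<'E'
from h import *
w=load('w23');st=observe();R0=toolR(st);crop('w23',260,160,400,340,4,'w23c')
for n,u,v,z in [('gl',285,250,.078),('gr',333,250,.078),('gl2',287,310,.078),('gr2',331,310,.078),('to',364,300,.082),('ti',354,300,.082),('tip',359,237,.08),('end',308,171,.078),('bar',310,325,.09)]:
    print(n,np.round(R0.T@(onz(w,u,v,z)-st['tool_pos'])*1000,1)[1:])
E
```

```text
gl [  8.8 -19.1]
gr [8.8 8. ]
gl2 [-29.  -18.9]
gr2 [-29.1   7.2]
to [-20.4  26. ]
ti [-20.4  20.3]
tip [17.2 22.2]
end [53.3 -5.7]
bar [-32.  -5.]
```

View pics/w23c.png

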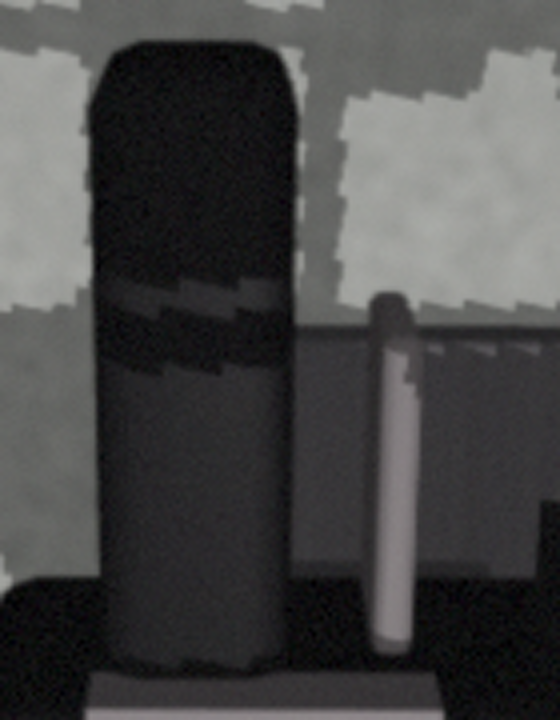

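Emit:
jog_arm(plan=[0,0,0,2.5,0,-0.05,0.5,0,0,0,5,0,-0.05,0.5,0,0,0,7,0,-0.05,0.5,0,0,0,7.5,0,-0.05,0.5,0,0,0,7.5,0,-0.05,0.5,0,0,0,7.5,0,-0.05,0.5])

```text
time: 36.65
tool_pos: [0.498, 0.317, 0.052]
tool_rot: [-1.3, 1.568, 0.454]
contact_force: [0.3, 0.1, -0.8]
opening: 0.0693
```

Emit:
jog_arm(plan=[0,0,0,0,0,0,-1,0,0,0,0,0,0,-1,0,0,0,0,0,0,-1,0,0,0,0,0,0,-1,0,0,0,0,0,0,-1,0,0,0,0,0,0,-1], newtons=20)

```text
time: 37.25
tool_pos: [0.4973, 0.3168, 0.051]
tool_rot: [-1.206, 1.569, 0.547]
contact_force: [-0.8, 1.8, 4.5]
opening: 0.0382
```

Emit:
jog_arm(plan=[0,0,0,0,0,0,-1,0,0,0,0,0,0,-1,0,0,0,0,0,0,-1,0,0,0,0,0,0,-1], newtons=35)

```text
time: 37.65
tool_pos: [0.4974, 0.3166, 0.051]
tool_rot: [-1.405, 1.57, 0.348]
contact_force: [-1.2, 0.5, 5.6]
opening: 0.0379
```

```bash
python3 - <<'E'
from h import *
snap('wrist','w24');crop('w24',240,200,420,350,4,'w24c')
print(observe()['opening'])
E
```

```text
0.03796428126577254
```

View pics/w24c.png

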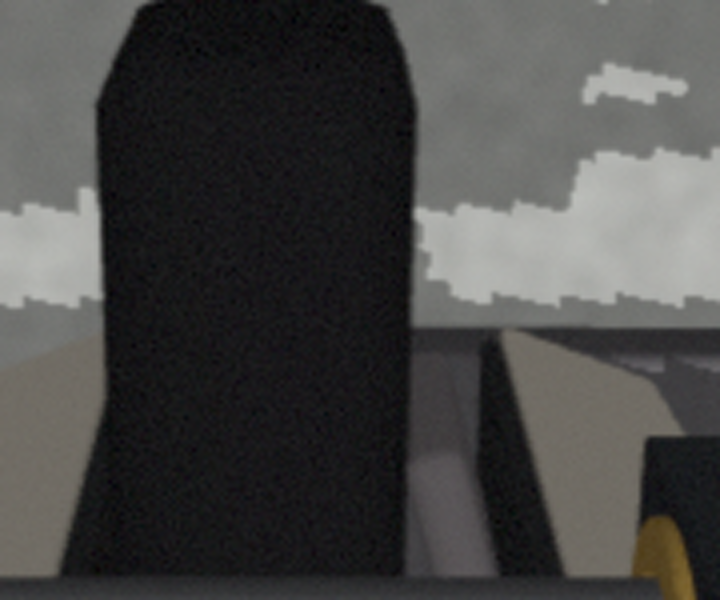

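Emit:
jog_arm(plan=[0,0,0,0,0,0,0.5,0,0,0,0,0,0,0.5,0,0,0,0,0,0,0.5,0,0,0,0,0,0,0.5,0,0,0,-3,0,0,0.5,0,0,0,-7,0,0,0.5,0,0,0,-11,0,0,0.5,0,0,0,-15,0,0,0.5,0,0,0,-18,0,0,0.5,0,0,0,-18,0,0,0.5])

```text
time: 38.7
tool_pos: [0.4988, 0.317, 0.235]
tool_rot: [-1.386, 1.563, 0.368]
contact_force: [0.6, 0.3, 0.2]
opening: 0.0688
```

```bash
python3 - <<'E'
from h import *
snap('wrist','w25');crop('w25',200,90,480,300,2.8,'w25c')
snap('top','t25');snap('side','s25');crop('s25',300,220,380,320,6,'s25c')
E
```

```text
(no output)
```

View pics/w25c.png

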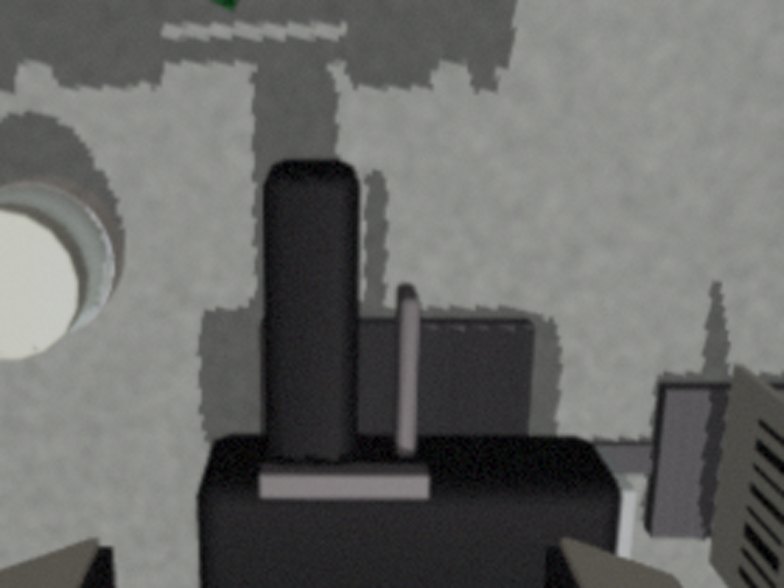

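View pics/t25.png

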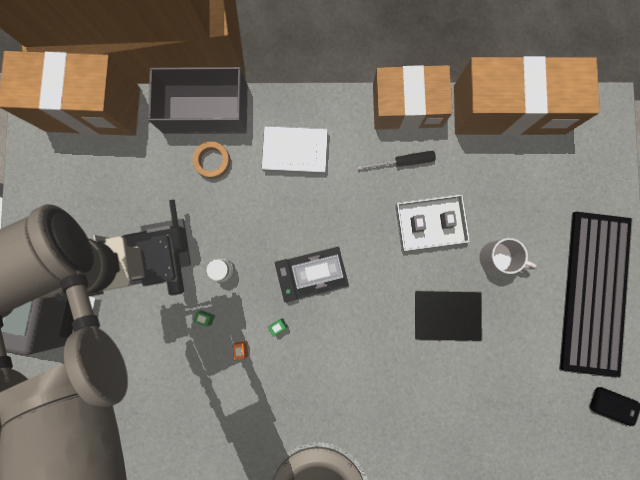

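View pics/s25c.png

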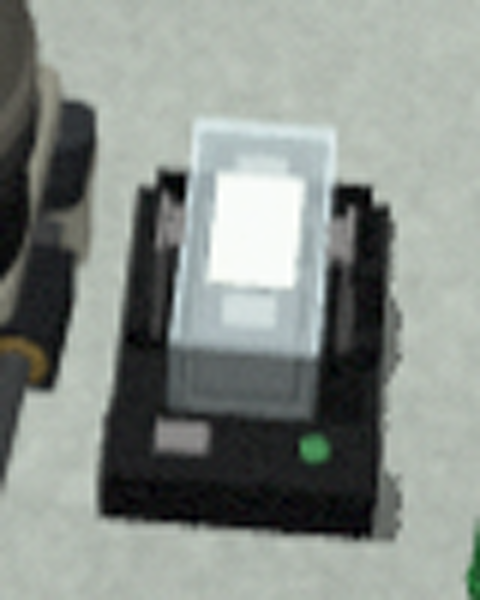

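```bash
python3 -c "
from cell import robot
print(robot.hand_in())"
```

```text
the job is handed in; nothing more can be done
None
```

I finished the job and handed it in at about 39 s on the robot's clock; `hand_in` gives no verdict.

- **Packs:** I found two spent packs, in bays 0 and 1, and both now stand on the tray floor. I found two grey fresh packs on the bench. One is in bay 2 and the other in bay 0, and bay 1 is empty. No third grey pack showed in any picture.
- **Cover:** It waited upright on the foam pad and was never knocked. It went back with the tabs pinched and pressed about 9 N on the base plate. The wrist picture then put it within about 1 mm of the module centre, with both tabs out as far as at the start.
- **Scanner trigger:** The jaws stopped at about 38 mm, against about 37.5 mm expected for fully pressed. Raising the grip from 20 N to 35 N changed almost nothing, so the trigger was at its stop. In the last wrist picture it stands out again, released.
- **Bystanders:** The last top view shows the mug, screwdriver, tape, drive and jar where they were. The gripper was clear of everything at hand-in.
- **Disagreements:** The side and top cameras differed from the wrist camera by 1–2 mm sideways. Heights triangulated from two views came out about 3 mm low on the packs and 3–12 mm low on the cover top. I relied on the wrist views and the contact forces.

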